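# Make up a chocked roller kit and a latch kit from brass stock

### The job

Make up the two kits in the white foam trays. On the flat tray with the end stops, lay the fat brass roller on its side up against the tall stop, then the slim roller close beside it, both lying across the tray parallel to the stop and centred across its width, and last set the wooden chock across the tray in the same way, wide side down, close against the slim roller so that the row cannot roll apart. In the divided tray, before or after, stand the thumb-turn upright in the large bay and the hexagonal coupling upright in the small bay, and leave the door knob, the carton and the washers where they are.

Things in the scene. Friction and masses are not known exactly. Their poses are not given: they have to be found in the camera images.
- roller_tray: Fixed white foam tray without side walls, 143 x 84 mm (its x by y): a flat bed 8 mm thick with a stop across each end. The TALL stop, at the -x end, rises 48 mm above the table; the low lip, at the +x end, rises 20 mm. Stops are 10 mm thick, so the bed is 123 mm long between them, from x = -61.5 mm (face of the tall stop) to x = +61.5 mm. Both stops run the full 84 mm width along y; the rollers' axes belong along y. Origin: centre of the underside, at table height; z up.
- bay_tray: Fixed white foam tray, 84 x 148 mm (x by y), with 4 mm walls rising 16 mm above the table, a 4 mm floor, and one cross wall that makes two bays of unequal size, both 76 mm wide along x: the LARGE bay is 80 mm long (centre at y = +30 mm), the SMALL bay 56 mm long (centre at y = -42 mm). Origin: centre of the underside, at table height; z up.
- fat_roller: Fat solid brass roller lying on its side, diameter 44 mm, length 56 mm, flat ends with a dark bore spot, about 0.34 kg. Origin: its centre; its own x axis is the roller's axis (y and z turn as it rolls). It can roll.
- slim_roller: Slim solid brass roller lying on its side, diameter 30 mm, length 56 mm, flat ends with a dark bore spot, about 0.2 kg. Origin: its centre; its own x axis is the roller's axis (y and z turn as it rolls). It can roll.
- chock: Pale wooden chock, a roof-like prism 56 mm long (along its y) with flat upright ends, 28 mm high, 34 mm wide (x) at the base and 14 mm at the flat top, both long faces sloping alike, about 0.06 kg. Origin: centre of the underside; z up. Set close against the slim roller on the same bed, its centre is 27.6 mm from the roller's axis when they touch.
- thumb_turn: Brass thumb-turn standing upright, 50 mm high: a round foot of 44 mm diameter and 8 mm thick, a short neck of 18 mm diameter, and an upright flat wing 36 mm wide (its x), 10 mm thick (its y), from 16 to 50 mm height. About 0.19 kg. Origin: centre of the underside; z up.
- hex_coupling: Brass hexagonal coupling standing upright, 46 mm high, 30 mm across flats (34.6 mm across corners), dark bore spot on top, about 0.2 kg. Its x axis is square to a pair of flats. Origin: centre of the underside; z up.
- door_knob: Bystander: round brass mushroom-shaped door knob, 42 mm diameter at the head, 44 mm high, not part of any kit; loose, to be left alone. Origin: centre of the underside.
- carton: Bystander: small plain cardboard carton with a pale strip, 56 x 46 mm (x by y), 40 mm high; loose, to be left alone. Origin: centre of the underside.
- washer_stack: Bystander: a banded stack of grey steel washers, all one piece, 38 mm diameter, 24 mm high; loose, to be left alone. Origin: centre of the underside.
There are look-alikes about, which are no part of the job. What is shaped like the hex_coupling but pink is not meant.

How it is judged:
By the outcome, as a careful person would: the job done as asked, in the order asked, and still so for the second after the job is handed in, with the robot touching nothing.
It also fails if it takes over 144 s, if anything falls off the work surface, if the arm or the gripper's body presses on something with over 40 N, if the wrist force passes 120 N, or if a joint passes its speed limit or range.

### The arm

A 6-joint arm with a two-finger parallel gripper is mounted at the origin on the work surface. World frame = base frame: x ahead of the robot, y to its left, z up, the work surface at z = 0. Lengths are in m, angles in rad, forces in N, time in s.
With the tool pointing down it reaches from about 0.425 to 0.95 m from the base axis. Payload 3.5 kg.
Tool frame: the origin (TCP) lies midway between the tips of the shut fingers; the grasp point (between the pads) lies grasp_offset behind it (grasp_offset is the distance from the TCP to the grasp point, in m); z points along the fingers, y is the direction in which the jaws open and shut (so a half turn about z gives the same grasp; the last joint's range is limited). The gripper opens to 85 mm and grips with 20 to 120 N. Pads are 22 mm wide; open, the fingers measure 114 mm over their backs; the gripper's body (76 mm by 85 mm) begins 54 mm behind the grasp point. The pads swing forward as they close: fully open they stand 13 mm farther back than shut.
Start: joints at [-1.285, 0.286, 1.577, -0, 1.279, -0.15], TCP at [0.285, -0.612, 0.231] pointing down, gripper open.
Joint ranges: [-2.77, 2.77], [-0.9, 2.22], [0.21, 2.48], [-1.53, 4.67], [0.24, 2.81], [-2.84, 2.84]. Speed limits (rad/s): [2.79, 2.79, 3.14, 3.14, 3.14, 3.14].

### API

Orientations are given as a unit quaternion [x, y, z, w].
In Python, from plant import * gives the robot as it stands.
- The arm moves only by the tool jog_arm, never from a script. Its argument "targets" is text: rows parted by semicolons, each of 7 numbers parted by spaces: the shift along the world's x, y, z in mm, then the turn, a rotation vector about the world's x, y, z in degrees, then the gripper's target within -1 to 1 (fully open at 1, half-way at 0, shut at -1). A call has 1 to 10 rows; each row shifts and turns the pose as measured when the row begins; what a row does not reach is not made up. A row lasts 1/12 s, in which the tool goes at most 41.7 mm and 7.16 degrees, less where a joint would pass 70% of its speed; a pose out of reach is approached as far as the arm can. A call with a gripper value outside its range is refused whole. The fingers move at their own pace and stop on an object; "force" is the grip in N (left out, the last holds). Time passes only in rows, so rows that do not move let the fingers close. It gives the time, the measured TCP pose, the force and the opening at its end, in the units of the state.
- get_state(): the state, without advancing time (a new reading comes with each control period).
- read_camera(name): name is "side" or "top"; returns a dict with "pixels" (420x560x3 uint8, blue, green, red), "mtx" (3x3 intrinsics, pixels), "world_from_camera" (4x4, takes a point from camera to world coordinates). Camera axes: x right, y up, looking along -z (the intrinsics and any distortion apply to the point x, -y, -z); pixel columns grow to the right and rows downward; lengths in m; the calibration is good to about 2 mm. A picture is of the moment at which its call begins. There is no depth.
- sign_off(): hands the job in, once; it reports no verdict.
Trained networks look in a picture, given as the dict that the camera call returned (one of the last four; its "shot" number tells which), for a name from the list of things; names that differ only in an ending like _2 or _b are one class to them, and where a whole thing is asked for, a point or a joint stands for the part that bears it (a point fixed in the world has none). Each returns a list of dicts, best first, with "p" (0 to 1); they miss things now and then, are a little off and sometimes report something else, mostly with a low value. They report only what shows in the picture. A call takes as long as a camera call. They do not tell look-alikes from the thing itself.
- spot_in(target, picture): "uv" ([column, row] in pixels, amid what is visible of it).
- silhouettes(target, picture): "mask" (420x560 bool, what is visible of it) and "uv" ([column, row] in pixels, amid what is visible of it).
- mark_of(target, picture): "uv" ([column, row] in pixels: a listed point, or the origin of a listed thing).
The state is a dict: "time": time; "qpos": joint angles; "dq": joint speeds; "joint_efforts": joint torques, N m; "eef_pos": TCP position; "tcp_rot": TCP orientation; "contact_force": force on the tool from outside, world axes, zero at the start; "wrist_torque": the same for the moment, N m; "opening": opening from 0.0 (shut) to 1.0 (fully open).
Only numpy, scipy, OpenCV 4.12 (cv2) and the standard library are available. Lean on these libraries where they do the work, as an engineer would, in place of code of your own. Each camera call takes 0.05 s, during which the arm holds its last target.

## Working session

There is one attempt and no reset: what is moved stays moved. The work goes in short steps, Python scripts to look and compute and a tool call to move; the robot and the scene stay as the last step left them, time stands still between calls to the robot, and variables do not carry over. Pictures are saved under pics/ and viewed, and the job is handed in when it is done.

Besides the shell and the picture viewer there is one more tool, called as name(argument=value, ...), one argument or row to a line, values as JSON. jog_arm: Moves the arm, as the interface text tells. Its arguments: {"type":"object","properties":{"targets":{"type":"string"},"force":{"type":"number"}},"required":["targets"]}

```bash
ls; mkdir -p pics; python3 - <<'E'
from plant import *
import cv2
s=get_state()
for k,v in s.items(): print(k,v)
try: print(grasp_offset)
except Exception as e: print(e)
for n in ("side","top"):
    r=read_camera(n); cv2.imwrite(f"pics/{n}0.png",r["pixels"]); print(r["mtx"],r["world_from_camera"],[k for k in r])
E
```

```text
pics
time 0.0
qpos [-1.28502685e+00  2.87195559e-01  1.57819830e+00  1.50797971e-05
  1.27860804e+00 -1.50007843e-01]
dq [-9.83467783e-04  6.58323917e-04  6.34062034e-05  1.19139396e-03
  4.75535081e-04 -7.65583650e-04]
joint_efforts [ 9.69159191e-04 -4.05981338e+01 -2.92625731e+01 -2.38465248e-05
  5.86585971e-03 -4.61174565e-06]
eef_pos [ 0.28476269 -0.61125616  0.22991572]
tcp_rot [ 9.76355793e-01  2.16166402e-01 -7.45067957e-05 -1.20233633e-03]
contact_force [-0.43197899  0.22916482 -0.00373308]
wrist_torque [ 0.01146703 -0.02113173  0.02303568]
opening 0.9992206638084594
0.0187
[[463.10154073   0.         279.12944255]
 [  0.         463.10154073 200.73872091]
 [  0.           0.           1.        ]] [[-0.79574844  0.44982114 -0.40551864  0.05637758]
 [-0.60560022 -0.58467292  0.53982029  0.60461562]
 [ 0.00572681  0.67514333  0.73766434  0.9014063 ]
 [ 0.          0.          0.          1.        ]] ['pixels', 'mtx', 'world_from_camera', 'shot']
[[440.4149312    0.         273.39041318]
 [  0.         440.4149312  212.04396657]
 [  0.           0.           1.        ]] [[ 0.01439106  0.98856702 -0.1500938   0.40067528]
 [-0.99980681  0.01623665  0.011078   -0.00748891]
 [ 0.01338836  0.14990538  0.98860969  1.07099288]
 [ 0.          0.          0.          1.        ]] ['pixels', 'mtx', 'world_from_camera', 'shot']
```

View pics/side0.png

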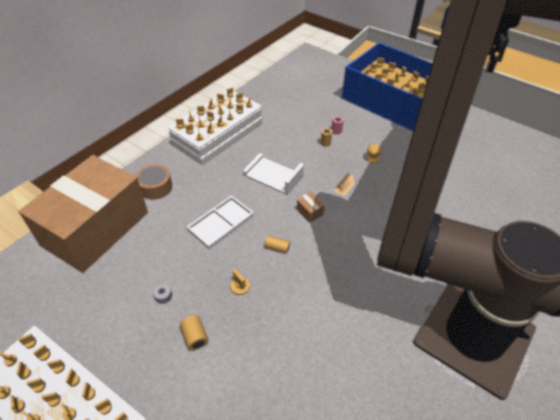

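View pics/top0.png

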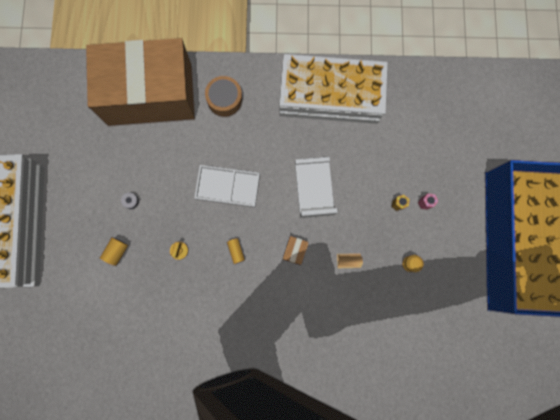

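```bash
cat > h.py <<'E'
import numpy as np, cv2
from scipy.optimize import least_squares
from scipy.spatial.transform import Rotation as R
def proj(r,P):
    T=np.linalg.inv(r["world_from_camera"]); p=np.atleast_2d(P)@T[:3,:3].T+T[:3,3]
    q=np.stack([p[:,0],-p[:,1],-p[:,2]],1)@r["mtx"].T
    return q[:,:2]/q[:,2:]
def unproj(r,uv,z):
    d=np.linalg.inv(r["mtx"])@np.array([uv[0],uv[1],1.0]); W=r["world_from_camera"]
    d=W[:3,:3]@np.array([d[0],-d[1],-d[2]]); o=W[:3,3]
    return o+d*(z-o[2])/d[2]
E
python3 - <<'E'
from plant import *
from h import *
import pickle
out={}
hz=dict(roller_tray=.008,bay_tray=.01,fat_roller=.022,slim_roller=.015,chock=.014,thumb_turn=.02,hex_coupling=.03,door_knob=.025,carton=.02,washer_stack=.015)
for n in ("side","top"):
    r=read_camera(n); out[n]=r
    for t,z in hz.items():
        m=silhouettes(t,r); out[n,t]=m
        for k in m[:4]:
            if k["p"]<.15: continue
            print(n,t,round(k["p"],2),np.round(k["uv"],1),k["mask"].sum(),np.round(unproj(r,k["uv"],z),3))
pickle.dump(out,open("o0.pkl","wb"))
for n,c in (("side",(120,90,420,360)),("top",(80,140,460,290))):
    x0,y0,x1,y1=c; im=out[n]["pixels"][y0:y1,x0:x1]
    f=min(800/im.shape[1],600/im.shape[0]); cv2.imwrite(f"pics/{n}1.png",cv2.resize(im,None,fx=f,fy=f,interpolation=cv2.INTER_CUBIC))
E
```

```text
side roller_tray 0.76 [274.2 175.4] 1333 [ 0.616 -0.116  0.008]
side bay_tray 0.68 [222.1 224.7] 1832 [0.61  0.103 0.01 ]
side bay_tray 0.22 [372.2 152.6] 250 [ 0.447 -0.362  0.01 ]
side fat_roller 0.76 [191.7 332.6] 731 [0.46  0.36  0.022]
side slim_roller 0.77 [278.9 242.1] 286 [0.463 0.063 0.015]
side chock 0.65 [347.4 183.4] 247 [ 0.437 -0.207  0.014]
side thumb_turn 0.71 [237.6 284.9] 359 [0.461 0.216 0.02 ]
side thumb_turn 0.41 [217.7 221.7] 1733 [0.619 0.108 0.02 ]
side hex_coupling 0.61 [335.4 124.6] 197 [ 0.589 -0.383  0.03 ]
side door_knob 0.79 [375.  151.7] 215 [ 0.436 -0.354  0.025]
side carton 0.84 [310.2 208.4] 552 [ 0.462 -0.068  0.02 ]
side washer_stack 0.63 [164.2 291.2] 293 [0.581 0.324 0.015]
top roller_tray 0.79 [309.2 191.8] 2064 [ 0.614 -0.107  0.008]
top bay_tray 0.87 [227.1 188.5] 2127 [0.618 0.095 0.01 ]
top fat_roller 0.77 [113.5 254.1] 494 [0.453 0.357 0.022]
top slim_roller 0.63 [232.  249.2] 314 [0.47  0.078 0.015]
top chock 0.91 [350.9 263.1] 335 [ 0.441 -0.206  0.014]
top thumb_turn 0.59 [179.4 251.4] 262 [0.462 0.203 0.02 ]
top hex_coupling 0.73 [307.2 191.9] 2006 [ 0.609 -0.1    0.03 ]
top hex_coupling 0.71 [399.9 204.9] 190 [ 0.581 -0.323  0.03 ]
top hex_coupling 0.64 [427.9 201.8] 231 [ 0.59  -0.391  0.03 ]
top hex_coupling 0.34 [130.5 203.4] 241 [0.574 0.322 0.03 ]
top door_knob 0.66 [412.1 263.4] 278 [ 0.442 -0.35   0.025]
top carton 0.71 [298.6 251. ] 440 [ 0.467 -0.081  0.02 ]
top washer_stack 0.8 [132.8 199.9] 261 [0.585 0.322 0.015]
```

View pics/side1.png

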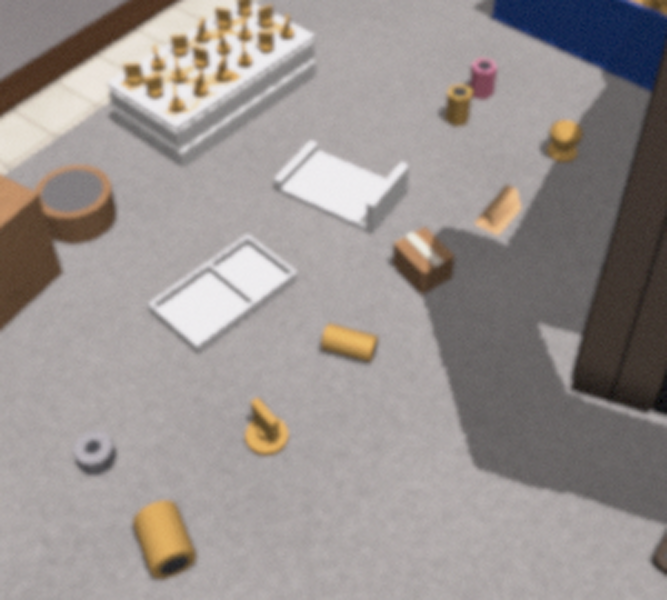

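View pics/top1.png

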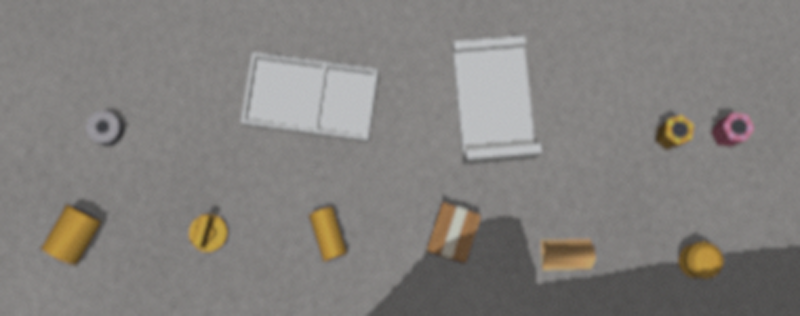

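```bash
cat > fit.py <<'E'
import numpy as np, cv2
from h import *
from scipy.optimize import minimize
def ring(rad,z,n=32,ph=0): 
    a=np.arange(n)*2*np.pi/n+ph; return np.stack([rad*np.cos(a),rad*np.sin(a),np.full(n,z)],1)
def box(x0,x1,y0,y1,z0,z1): return np.array([[x,y,z] for x in(x0,x1) for y in(y0,y1) for z in(z0,z1)],float)
def cylx(rad,L):
    c=ring(rad,0); return np.concatenate([np.stack([np.full(32,s*L/2),c[:,0],c[:,1]],1) for s in(-1,1)])
M={}   # lists of convex parts in mm, z from table (origin at table height)
M['roller_tray']=[box(-71.5,71.5,-42,42,0,8),box(-71.5,-61.5,-42,42,0,48),box(61.5,71.5,-42,42,0,20)]
M['bay_tray']=[box(-42,42,-74,74,0,16)]
M['fat_roller']=[cylx(22,56)+[0,0,22]]
M['slim_roller']=[cylx(15,56)+[0,0,15]]
M['chock']=[np.array([[x,y,z] for y in(-28,28) for x,z in((-17,0),(17,0),(-7,28),(7,28))],float)]
M['thumb_turn']=[np.r_[ring(22,0),ring(22,8)],np.r_[ring(9,8),ring(9,16)],box(-18,18,-5,5,16,50)]
M['hex_coupling']=[np.r_[ring(17.32,0,6,np.pi/6),ring(17.32,46,6,np.pi/6)]]
M['door_knob']=[np.r_[ring(21,30),ring(15,44)]]
M['carton']=[box(-28,28,-23,23,0,40)]
def soft(img,name):
    f=img.astype(float); 
    if 'tray' in name: 
        g=f.min(2); return np.clip((g-165)/(205-165),0,1)
    s=f.max(2)-f.min(2); return np.clip((s-25)/(75-25),0,1)
def render(r,parts,pose,off,roi,ss=4,z0=0):
    x,y,yaw=pose; x0,y0,x1,y1=roi
    im=np.zeros(((y1-y0)*ss,(x1-x0)*ss),np.uint8); c,s=np.cos(yaw),np.sin(yaw)
    for P in parts:
        W=np.stack([x+(c*P[:,0]-s*P[:,1])/1000,y+(s*P[:,0]+c*P[:,1])/1000,z0+P[:,2]/1000],1)
        uv=(proj(r,W)+off-[x0,y0]+0.5)*ss-0.5
        h=cv2.convexHull(uv.astype(np.float32))
        cv2.fillPoly(im,[np.round(h*16).astype(np.int32)],255,shift=4)
    im=cv2.GaussianBlur(im.astype(np.float32)/255,(0,0),1.0*ss)
    return cv2.resize(im,(x1-x0,y1-y0),interpolation=cv2.INTER_AREA)
def prep(r,name,pose,pad=14,z0=0):
    P=np.concatenate(M[name]);x,y,yaw=pose;c,s=np.cos(yaw),np.sin(yaw)
    W=np.stack([x+(c*P[:,0]-s*P[:,1])/1000,y+(s*P[:,0]+c*P[:,1])/1000,z0+P[:,2]/1000],1);uv=proj(r,W)
    a=np.floor(uv.min(0)-pad).astype(int);b=np.ceil(uv.max(0)+pad).astype(int)
    a=np.maximum(a,0);b=np.minimum(b,[560,420]);return (a[0],a[1],b[0],b[1])
def fit(views,name,pose0,offs=None,z0=0,pad=10,free_yaw=True,verbose=False):
    data=[]
    for i,r in enumerate(views):
        roi=prep(r,name,pose0,pad,z0);m=soft(r['pixels'],name)[roi[1]:roi[3],roi[0]:roi[2]]
        data.append((r,roi,m,offs[i] if offs is not None else np.zeros(2)))
    def cost(p):
        pose=(p[0]/1000,p[1]/1000,p[2]/30 if free_yaw else pose0[2])
        return sum(((render(r,M[name],pose,o,roi,z0=z0)-m)**2).sum() for r,roi,m,o in data)/sum(m.sum() for _,_,m,_ in data)
    p0=np.array([pose0[0]*1000,pose0[1]*1000,pose0[2]*30])
    res=minimize(cost,p0,method='Nelder-Mead',options=dict(initial_simplex=p0+np.array([[0,0,0],[6,0,0],[0,6,0],[0,0,5]]),xatol=.05,fatol=1e-5,maxiter=200))
    p=res.x;return np.array([p[0]/1000,p[1]/1000,p[2]/30 if free_yaw else pose0[2]]),res.fun
E
cat > run0.py <<'E'
import pickle
from fit import *
o=pickle.load(open("o0.pkl","rb")); V=[o["side"],o["top"]]
d=np.pi/180
init=dict(roller_tray=(.616,-.11,5*d),bay_tray=(.615,.1,-5*d),fat_roller=(.455,.357,-30*d),slim_roller=(.467,.07,15*d),chock=(.44,-.207,90*d),thumb_turn=(.46,.205,-20*d),hex_coupling=(.582,-.32,0*d),door_knob=(.44,-.352,0),carton=(.465,-.075,-20*d))
for k,p in init.items():
    best={}
    for nm,vs in (("both",V),("side",V[:1]),("top",V[1:])):
        c=[]
        for dy in ((-30,0,30) if nm=="both" and 'tray' not in k else (0,)):
            p0=(p[0],p[1],p[2]+dy*d) if nm=="both" else best["both"]
            c.append(fit(vs,k,p0))
        b=min(c,key=lambda t:t[1]); best[nm]=b[0]
        print(k,nm,np.round(b[0][:2]*1000,1),round(b[0][2]/d,1),round(b[1],3))
E
time python3 run0.py
```

```text
roller_tray both [ 629.5 -121.6] 3.7 0.457
roller_tray side [ 631.2 -123.5] 4.7 0.214
roller_tray top [ 628.1 -118.3] 6.8 0.761
bay_tray both [628.2  90. ] -7.3 0.435
bay_tray side [628.8  90.2] -5.4 0.173
bay_tray top [628.2  90. ] -7.3 0.905
fat_roller both [459.8 357.1] -26.1 0.14
fat_roller side [460.9 355.7] -26.0 0.185
fat_roller top [460.2 358.3] -27.2 0.064
slim_roller both [465.8  70.5] 19.0 0.061
slim_roller side [465.   69.4] 21.1 0.052
slim_roller top [466.   70.5] 20.1 0.059
chock both [ 445.  -202.8] 184.0 0.163
chock side [ 442.  -201.3] 183.3 0.052
chock top [ 447.5 -203.2] 182.9 0.206
thumb_turn both [464.7 207.5] -24.2 0.066
thumb_turn side [464.  207.1] -21.1 0.06
thumb_turn top [465.7 208.3] -18.4 0.056
hex_coupling both [ 588.4 -328.3] -29.9 0.452
hex_coupling side [ 585.9 -328.2] -29.7 0.378
hex_coupling top [ 589.7 -327.3] -34.8 0.487
door_knob both [ 442.3 -350.9] 2.4 0.153
door_knob side [ 439.4 -350.1] 10.2 0.265
door_knob top [ 442.4 -350.9] 6.5 0.053
carton both [469.3 -72.4] -21.1 1.062
carton side [469.5 -76. ] -57.9 1.202
carton top [470.  -71.6] -18.7 0.78
real	0m5.092s
user	0m5.201s
sys	0m0.308s
```

```bash
python3 - <<'E'
import pickle,numpy as np
o=pickle.load(open("o0.pkl","rb"))
t=o["top"]["pixels"]; s=o["side"]["pixels"]
print("top tray",t[185,312],t[185,215],"bg",t[185,275],t[230,215])
print("top rim",t[160:172,230].min(1))
print("side tray",s[172,270],s[220,215],"bg",s[190,240])
def row(im,r,a,b): print([tuple(int(v) for v in x) for x in im[r,a:b]])
row(t,202,392,412); row(t,261,332,368)
row(s,138,318,334)
E
```

```text
top tray [191 190 187] [193 190 188] bg [129 131 132] [131 133 134]
top rim [128 129 132 132 132 131 126 132 144 160 155 151]
side tray [238 236 237] [238 236 238] bg [163 163 169]
[(52, 66, 75), (29, 51, 63), (24, 52, 64), (33, 71, 90), (50, 112, 139), (63, 142, 175), (67, 138, 170), (70, 105, 125), (70, 74, 79), (72, 63, 62), (72, 65, 63), (71, 63, 62), (71, 65, 64), (72, 72, 75), (70, 97, 114), (68, 126, 157), (79, 137, 169), (106, 134, 154), (124, 130, 135), (130, 131, 132)]
[(111, 113, 114), (124, 125, 127), (127, 127, 129), (129, 130, 133), (125, 134, 141), (110, 129, 145), (80, 106, 126), (62, 91, 114), (61, 89, 113), (64, 92, 116), (62, 91, 115), (63, 93, 116), (63, 93, 118), (65, 94, 119), (65, 96, 120), (65, 95, 122), (68, 98, 125), (68, 101, 127), (69, 103, 130), (71, 105, 134), (74, 109, 137), (74, 110, 139), (77, 114, 143), (78, 116, 147), (80, 119, 151), (82, 120, 153), (84, 125, 158), (88, 129, 162), (88, 130, 163), (90, 131, 165), (105, 133, 159), (122, 131, 141), (128, 129, 131), (128, 129, 130), (127, 128, 131), (124, 127, 128)]
[(137, 137, 142), (122, 124, 130), (105, 111, 121), (72, 88, 103), (48, 74, 93), (43, 71, 90), (43, 74, 96), (45, 81, 102), (48, 85, 109), (52, 89, 114), (52, 90, 114), (54, 89, 114), (75, 98, 119), (116, 126, 139), (147, 151, 159), (162, 162, 169)]
```

```bash
python3 - <<'E'
s=open('fit.py').read()
a=s.index("def soft"); b=s.index("def render")
s=s[:a]+'''def soft(img,name):
    f=img.astype(float)
    if 'tray' in name:
        g=f.min(2); bg=np.median(g); fg=np.median(g[(g>bg*1.3)&(g<bg*1.6)]) 
        m=np.clip((g-bg*1.08)/(bg*1.44-bg*1.08)*1.15,0,1)
    else:
        s=(f[...,2]+f[...,1]-2*f[...,0])/2/np.maximum(f.max(2),1); 
        if name=='chock': s=s*1.5
        m=np.clip((s-.05)/(.4-.05)*1.1,0,1)
    h=(m>.5).astype(np.uint8); cs,_=cv2.findContours(h,cv2.RETR_EXTERNAL,cv2.CHAIN_APPROX_NONE)
    fl=np.zeros_like(h); cv2.drawContours(fl,cs,-1,1,-1); inner=cv2.erode(fl,np.ones((3,3),np.uint8))
    return np.where(inner>0,1.0,m)
'''+s[b:]
open('fit.py','w').write(s)
E
python3 run0.py
```

```text
roller_tray both [ 630.6 -120.8] 4.4 0.17
roller_tray side [ 639.4 -124.1] 3.7 0.224
roller_tray top [ 629.7 -119.7] 5.0 0.051
bay_tray both [627.6  94.5] -6.7 0.1
bay_tray side [629.7  89.1] -6.7 0.119
bay_tray top [626.7  97. ] -6.4 0.032
fat_roller both [459.2 357.3] -26.6 0.023
fat_roller side [458.5 357.1] -27.2 0.022
fat_roller top [459.9 357.9] -26.7 0.017
slim_roller both [465.6  70.3] 18.8 0.025
slim_roller side [464.3  70.3] 20.3 0.017
slim_roller top [466.6  70.4] 19.4 0.022
chock both [ 446.3 -202.7] 3.3 0.037
chock side [ 443.7 -202.1] 1.1 0.027
chock top [ 447.5 -203.1] 2.1 0.018
thumb_turn both [465.  207.5] -21.4 0.022
thumb_turn side [464.2 207.4] -20.1 0.015
thumb_turn top [466.  208.2] -19.1 0.017
hex_coupling both [ 587.8 -326.7] 26.0 0.052
hex_coupling side [ 585.3 -327.3] 27.9 0.034
hex_coupling top [ 588.7 -326.1] 21.1 0.026
door_knob both [ 441.  -348.7] -1.4 0.209
door_knob side [ 435.7 -342.7] 0.4 0.293
door_knob top [ 442.  -349.7] 1.1 0.105
carton both [467.6 -71.9] -18.7 0.299
carton side [465.8 -72.1] -24.3 0.251
carton top [469.4 -71.7] -18.7 0.335
```

```bash
python3 - <<'E'
s=open('fit.py').read()
s=s.replace("g=f.min(2); bg=np.median(g); fg=np.median(g[(g>bg*1.3)&(g<bg*1.6)]) \n        m=np.clip((g-bg*1.08)/(bg*1.44-bg*1.08)*1.15,0,1)",
"g=f.min(2); bg,fg=(163,237) if CAM=='side' else (131,189)\n        m=np.clip((g-bg)/(fg-bg)*1.4-.2,0,1)")
s=s.replace("def soft(","CAM='side'\ndef soft(")
s=s.replace("    for i,r in enumerate(views):\n","    global CAM\n    for i,r in enumerate(views):\n        CAM='side' if r['mtx'][0,0]>450 else 'top'\n")
open('fit.py','w').write(s)
E
python3 run0.py|grep tray
cat > ov.py <<'E'
from fit import *
def overlay(r,items,path,roi,f,z0=0):
    x0,y0,x1,y1=roi; im=cv2.resize(r['pixels'][y0:y1,x0:x1],None,fx=f,fy=f,interpolation=cv2.INTER_CUBIC)
    for n,p in items:
        x,y,yaw=p[:3]; zz=p[3] if len(p)>3 else 0; c,s=np.cos(yaw),np.sin(yaw)
        for P in M[n]:
            W=np.stack([x+(c*P[:,0]-s*P[:,1])/1000,y+(s*P[:,0]+c*P[:,1])/1000,zz+P[:,2]/1000],1)
            uv=(proj(r,W)-[x0,y0]+.5)*f-.5
            cv2.polylines(im,[np.round(cv2.convexHull(uv.astype(np.float32))).astype(np.int32)],True,(0,0,255),1)
    cv2.imwrite(path,im)
E
python3 - <<'E'
from ov import *
import pickle
o=pickle.load(open("o0.pkl","rb"));d=np.pi/180
it=[("roller_tray",(.6297,-.1197,5*d)),("bay_tray",(.6277,.0945,-6.7*d))]
overlay(o["side"],it,"pics/ovs.png",(180,150,310,250),6)
overlay(o["top"],it,"pics/ovt.png",(185,150,345,225),5)
E
```

```text
roller_tray both [ 629.4 -120.5] 6.5 0.174
roller_tray side [ 630.4 -122.6] 6.1 0.293
roller_tray top [ 628.8 -119.9] 5.6 0.079
bay_tray both [626.8  93.9] -5.5 0.185
bay_tray side [627.6  89.3] -7.2 0.323
bay_tray top [626.8  96. ] -6.7 0.079
```

View pics/ovs.png

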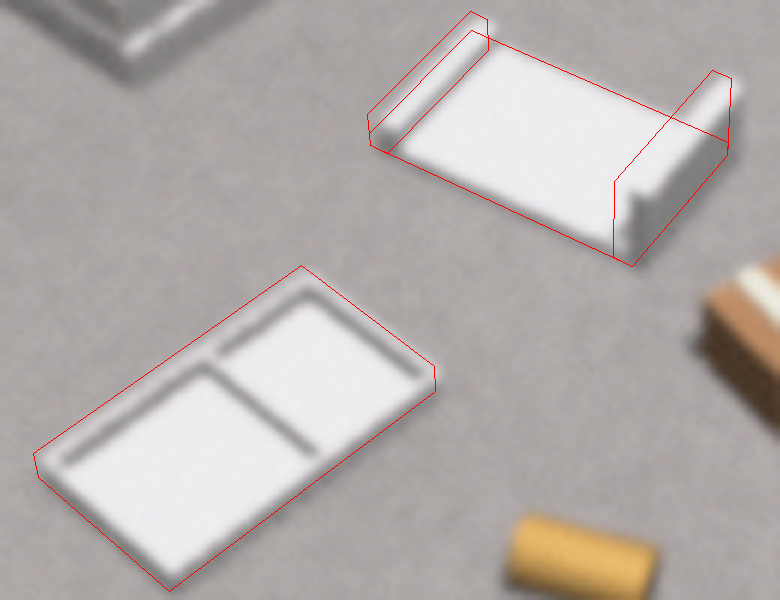

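View pics/ovt.png

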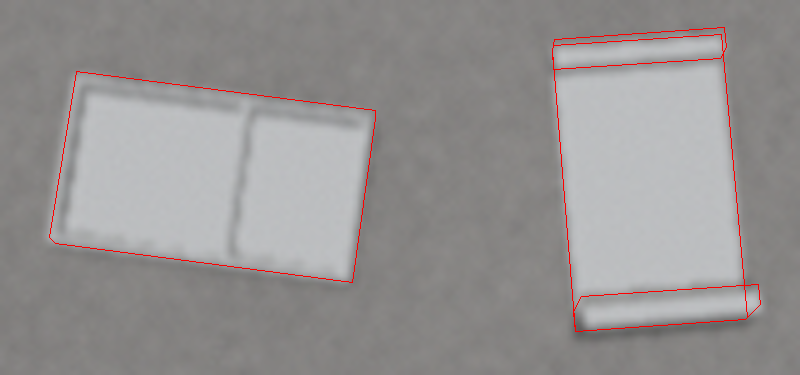

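```bash
cat > tray.py <<'E'
from fit import *
B={'roller_tray':[(-61.5,61.5,-42,42,0,8),(-71.5,-61.5,-42,42,0,48),(61.5,71.5,-42,42,0,20)],
'bay_tray':[(-38,38,-70,70,0,4),(-42,42,-74,-70,0,16),(-42,42,70,74,0,16),(-42,-38,-70,70,0,16),(38,42,-70,70,0,16),(-38,38,-14,-10,0,16)]}
def faces(b):
    x0,x1,y0,y1,z0,z1=b
    return [('z',(0,0,1),[(x0,y0,z1),(x1,y0,z1),(x1,y1,z1),(x0,y1,z1)]),
    ('x-',(-1,0,0),[(x0,y0,z0),(x0,y1,z0),(x0,y1,z1),(x0,y0,z1)]),('x+',(1,0,0),[(x1,y0,z0),(x1,y1,z0),(x1,y1,z1),(x1,y0,z1)]),
    ('y-',(0,-1,0),[(x0,y0,z0),(x1,y0,z0),(x1,y0,z1),(x0,y0,z1)]),('y+',(0,1,0),[(x0,y1,z0),(x1,y1,z0),(x1,y1,z1),(x0,y1,z1)])]
L=['bg','z','x-','x+','y-','y+']
def labels(r,name,pose,off,roi,ss=4):
    x,y,yaw=pose;c,s=np.cos(yaw),np.sin(yaw);x0,y0,x1,y1=roi
    im=np.zeros(((y1-y0)*ss,(x1-x0)*ss),np.uint8);C=r['world_from_camera'][:3,3]
    items=[]
    Cl=np.array([c*(C[0]-x)+s*(C[1]-y),-s*(C[0]-x)+c*(C[1]-y),C[2]])*1000
    for b in B[name]:
        ctr=np.array([(b[0]+b[1])/2,(b[2]+b[3])/2,(b[4]+b[5])/2])
        for l,n,P in faces(b):
            P=np.array(P,float)
            if (Cl-P[0])@np.array(n)<=0: continue
            items.append((b[5]<=8,np.linalg.norm(Cl-ctr),l,P))
    items.sort(key=lambda t:(not t[0],-t[1]))
    for _,_,l,P in items:
        W=np.stack([x+(c*P[:,0]-s*P[:,1])/1000,y+(s*P[:,0]+c*P[:,1])/1000,P[:,2]/1000],1)
        uv=(proj(r,W)+off-[x0,y0]+.5)*ss-.5
        cv2.fillPoly(im,[np.round(uv*16).astype(np.int32)],L.index(l),shift=4)
    ch=[]
    for k in range(6):
        m=cv2.GaussianBlur((im==k).astype(np.float32),(0,0),0.9*ss);ch.append(cv2.resize(m,(x1-x0,y1-y0),interpolation=cv2.INTER_AREA).ravel())
    return np.stack(ch,1)
def tfit(views,name,pose0,offs=None,pad=6):
    D=[]
    for i,r in enumerate(views):
        roi=prep(r,name,pose0,pad);g=r['pixels'].astype(float).min(2)[roi[1]:roi[3],roi[0]:roi[2]].ravel()
        D.append((r,roi,g,np.zeros(2) if offs is None else offs[i]))
    def cost(p):
        t=0
        for r,roi,g,o in D:
            A=labels(r,name,(p[0]/1000,p[1]/1000,p[2]/30),o,roi);A=A[:,A.sum(0)>3]
            w=np.linalg.lstsq(A,g,rcond=None)[0];t+=((A@w-g)**2).mean()
        return t
    p0=np.array([pose0[0]*1000,pose0[1]*1000,pose0[2]*30])
    res=minimize(cost,p0,method='Nelder-Mead',options=dict(initial_simplex=p0+np.array([[0,0,0],[5,0,0],[0,5,0],[0,0,2]]),xatol=.05,fatol=1e-3,maxiter=200))
    return res.x*[.001,.001,1/30],res.fun
if __name__=="__main__":
    import pickle
    o=pickle.load(open("o0.pkl","rb"));d=np.pi/180
    for n,p in (("roller_tray",(.6285,-.1205,5.3*d)),("bay_tray",(.6277,.0945,-6.7*d))):
        for k,vs in (("side",[o["side"]]),("top",[o["top"]])):
            q,f=tfit(vs,n,p);print(n,k,np.round(q[:2]*1000,1),round(q[2]/d,2),round(f,1))
E
python3 tray.py
```

```text
roller_tray side [ 623.5 -118.3] 6.04 73.7
roller_tray top [ 625.5 -119. ] 5.52 38.4
bay_tray side [623.7  95.1] -6.8 36.1
bay_tray top [626.1  95.7] -6.77 9.8
```

jog_arm(
  targets="29 28 -10 0 0 3 1;29 28 -10 0 0 3 1;29 28 -10 0 0 3 1;29 28 -10 0 0 3 1;29 28 -10 0 0 3 1;29 28 -10 0 0 3 1;29 28 -10 0 0 3 1;29 28 -10 0 0 3 1;29 28 -10 0 0 3 1;29 28 -10 0 0 3 1",
  force=40,
)

```text
time: 2.03
eef_pos: [0.5727, -0.3343, 0.1352]
tcp_rot: [0.885, 0.465, 0.001, 0.007]
contact_force: [-0.1, -1.2, 0.3]
opening: 1.001
```

```bash
cat > go.py <<'E'
import sys
from plant import *
from h import *
import cv2
def st(t=None):
    s=get_state();p=s["eef_pos"]*1000 if hasattr(s["eef_pos"],'shape') else np.array(s["eef_pos"])*1000
    Rm=R.from_quat(s["tcp_rot"]).as_matrix();psi=np.degrees(np.arctan2(Rm[1,0],Rm[0,0]))
    print("t",round(s["time"],2),"p",np.round(p,1),"psi",round(psi,1),"z",np.round(Rm[:,2],3),"F",np.round(s["contact_force"],1),"op",round(s["opening"],3),"q6",round(np.degrees(s["qpos"][5])))
    if t is not None: print("need",np.round(np.array(t[:3])-p,1),round(t[3]-psi,1), "tilt fix deg",np.round(np.degrees(np.cross(Rm[:,2],[0,0,-1])),2))
if __name__=="__main__": st([float(a) for a in sys.argv[1:5]] if len(sys.argv)>4 else None)
E
python3 go.py 587 -326.7 18 55
```

```text
t 2.03 p [ 572.7 -334.3  135.2] psi 55.5 z [ 0.009 -0.012 -1.   ] F [-0.1 -1.2  0.3] op 1.001 q6 -4
need [  14.3    7.6 -117.2] -0.5 tilt fix deg [0.66 0.52 0.  ]
```

jog_arm(
  targets="7 4 -20 0.4 0.3 -0.5 1;7 4 -20 0.3 0.2 0 1;0 0 -10 0 0 0 1;0 0 0 0 0 0 1",
)

```text
time: 2.37
eef_pos: [0.5929, -0.317, 0.0822]
tcp_rot: [0.884, 0.468, 0.001, -0.001]
contact_force: [0.0, 0.0, -0.1]
opening: 0.999
```

```bash
python3 go.py 587 -326.7 18 55; python3 - <<'E'
from plant import *
import cv2,pickle
o={n:read_camera(n) for n in("side","top")}
pickle.dump(o,open("o1.pkl","wb"))
a=cv2.resize(o["side"]["pixels"][60:210,250:420],None,fx=2.35,fy=2.35*1,interpolation=2)
b=cv2.resize(o["top"]["pixels"][130:280,340:510],None,fx=2.35,fy=2.35,interpolation=2)
cv2.imwrite("pics/g1.png",cv2.hconcat([a,b]))
E
```

```text
t 2.37 p [ 592.9 -317.    82.2] psi 55.8 z [ 0.001  0.003 -1.   ] F [ 0.   0.  -0.1] op 0.999 q6 -3
need [ -5.9  -9.7 -64.2] -0.8 tilt fix deg [-0.17  0.05  0.  ]
```

View pics/g1.png

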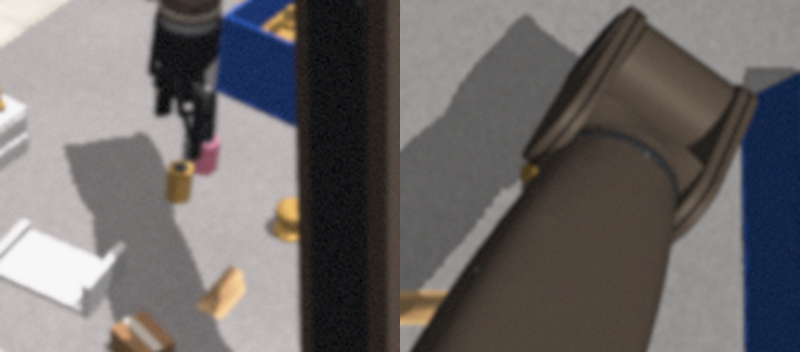

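```bash
python3 - <<'E'
from h import *
import pickle
o=pickle.load(open("o1.pkl","rb"));r=o["side"]
j=np.array([np.cos(np.radians(-34.2)),np.sin(np.radians(-34.2))])
pts=[]
for s in(-1,1):
    for a in (42.5,57):
        pts.append([.5929+s*a*j[0]/1000,-.317+s*a*j[1]/1000,.0952])
pts.append([.5929,-.317,.0822])
uv=proj(r,np.array(pts));print(np.round(uv,1))
im=cv2.resize(r["pixels"][80:160,290:370],None,fx=7,fy=7,interpolation=2)
for u,v in uv: cv2.circle(im,(int((u-290+.5)*7),int((v-80+.5)*7)),3,(0,0,255),-1)
cv2.imwrite("pics/g2.png",im)
E
```

```text
[[329.7 126.3]
 [331.7 129.5]
 [318.3 108.7]
 [316.4 105.9]
 [323.5 121. ]]
```

View pics/g2.png

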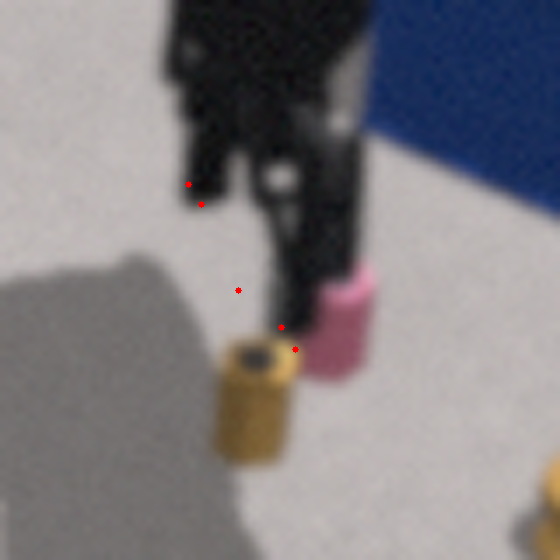

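jog_arm(
  targets="-6 -10 -10 0 0 -0.8 1;0 0 -15 0 0 0 1;0 0 -15 0 0 0 1;0 0 -12 0 0 0 1;0 0 0 0 0 0 1",
)

```text
time: 2.88
eef_pos: [0.5862, -0.3363, 0.0347]
tcp_rot: [0.889, 0.457, 0.004, 0.006]
contact_force: [0.2, 0.4, 0.5]
opening: 1.002
```

```bash
python3 go.py 587 -326.3 16 55
```

```text
t 2.88 p [ 586.2 -336.3   34.7] psi 54.4 z [ 0.012 -0.007 -1.   ] F [0.2 0.4 0.5] op 1.002 q6 -3
need [  0.8  10.  -18.7] 0.6 tilt fix deg [0.39 0.67 0.  ]
```

jog_arm(
  targets="0 0 0 0 0 0 1;0 0 0 0 0 0 1",
)

```text
time: 3.05
eef_pos: [0.585, -0.3371, 0.0336]
tcp_rot: [0.89, 0.456, 0.003, 0.005]
contact_force: [0.1, -0.3, 0.0]
opening: 1.001
```

```bash
python3 go.py 587 -326.3 16 55
```

```text
t 3.05 p [ 585.  -337.1   33.6] psi 54.3 z [ 0.01  -0.006 -1.   ] F [ 0.1 -0.3  0. ] op 1.001 q6 -3
need [  2.   10.8 -17.6] 0.7 tilt fix deg [0.33 0.6  0.  ]
```

jog_arm(
  targets="1 5 -4 0.2 0.3 0.5 1;1 4 -8 0 0.2 0 1;0 0 -5 0 0 0 1;0 0 0 0 0 0 1;0 0 0 0 0 0 1",
)

```text
time: 3.47
eef_pos: [0.5886, -0.3278, 0.0174]
tcp_rot: [0.888, 0.461, 0.001, 0.003]
contact_force: [0.4, -0.9, 0.6]
opening: 1.001
```

```bash
python3 go.py 587 -326.3 16 55
```

```text
t 3.47 p [ 588.6 -327.8   17.4] psi 54.9 z [ 0.004 -0.004 -1.   ] F [ 0.4 -0.9  0.6] op 1.001 q6 -3
need [-1.6  1.5 -1.4] 0.1 tilt fix deg [0.24 0.24 0.  ]
```

Good; close.

jog_arm(
  targets="-1 1 -1 0.2 0.2 0 -1;0 0 0 0 0 0 -1;0 0 0 0 0 0 -1;0 0 0 0 0 0 -1;0 0 0 0 0 0 -1;0 0 0 0 0 0 -1",
  force=40,
)

```text
time: 3.97
eef_pos: [0.5881, -0.3267, 0.017]
tcp_rot: [0.887, 0.461, 0.0, 0.001]
contact_force: [-0.7, -0.0, -2.5]
opening: 0.345
```

```bash
python3 go.py 587 -326.3 80 55
```

```text
t 3.97 p [ 588.1 -326.7   17. ] psi 54.9 z [ 0.001 -0.001 -1.   ] F [-0.7 -0.  -2.5] op 0.345 q6 -3
need [-1.1  0.4 63. ] 0.1 tilt fix deg [0.07 0.07 0.  ]
```

jog_arm(
  targets="0 0 10 0 0 0 -1;0 0 25 0 0 0 -1;0 10 25 0 0 0 -1;2 30 20 0 0 0 -1;4 38 0 0 0 0 -1;4 38 0 0 0 0 -1;4 38 0 0 0 0 -1;4 38 0 0 0 0 -1;4 38 0 0 0 0 -1;4 38 0 0 0 0 -1",
)

```text
time: 4.8
eef_pos: [0.6101, -0.0564, 0.103]
tcp_rot: [0.891, 0.454, 0.0, 0.001]
contact_force: [0.6, -0.6, -3.5]
opening: 0.35
```

```bash
python3 go.py 620.5 54.1 23 55
```

```text
t 4.8 p [610.1 -56.4 103. ] psi 54.0 z [ 0.002 -0.001 -1.   ] F [ 0.6 -0.6 -3.5] op 0.35 q6 21
need [ 10.4 110.5 -80. ] 1.0 tilt fix deg [0.08 0.09 0.  ]
```

jog_arm(
  targets="3 35 0 0 0 0 -1;3 33 -10 0 0 0 -1;2 18 -15 0 0 0 -1;1 6 -10 0 0 0 -1;0 0 0 0 0 0 -1;0 0 0 0 0 0 -1",
)

```text
time: 5.3
eef_pos: [0.6179, 0.0482, 0.0698]
tcp_rot: [0.889, 0.458, 0.001, 0.001]
contact_force: [0.8, -0.1, -1.3]
opening: 0.341
```

```bash
python3 go.py 620.5 54.1 23 55
```

```text
t 5.3 p [617.9  48.2  69.8] psi 54.6 z [ 0.003 -0.    -1.   ] F [ 0.8 -0.1 -1.3] op 0.341 q6 30
need [  2.6   5.9 -46.8] 0.4 tilt fix deg [0.   0.17 0.  ]
```

jog_arm(
  targets="2 3 -12 0 0.1 0 -1;1 2 -14 0 0 0 -1;0 0 -10 0 0 0 -1;0 0 -6 0 0 0 -1;0 0 0 0 0 0 -1;0 0 0 0 0 0 -1",
)

```text
time: 5.8
eef_pos: [0.6216, 0.0469, 0.0238]
tcp_rot: [0.89, 0.455, 0.0, 0.001]
contact_force: [0.2, 0.2, -2.8]
opening: 0.342
```

```bash
python3 go.py 620.5 54.1 22 55; python3 - <<'E'
from plant import *
import cv2
a=read_camera("side")["pixels"][130:280,150:350]
cv2.imwrite("pics/p1.png",cv2.resize(a,None,fx=4,fy=4,interpolation=2))
E
```

```text
t 5.8 p [621.6  46.9  23.8] psi 54.1 z [ 0.001 -0.001 -1.   ] F [ 0.2  0.2 -2.8] op 0.342 q6 31
need [-1.1  7.2 -1.8] 0.9 tilt fix deg [0.08 0.05 0.  ]
```

View pics/p1.png

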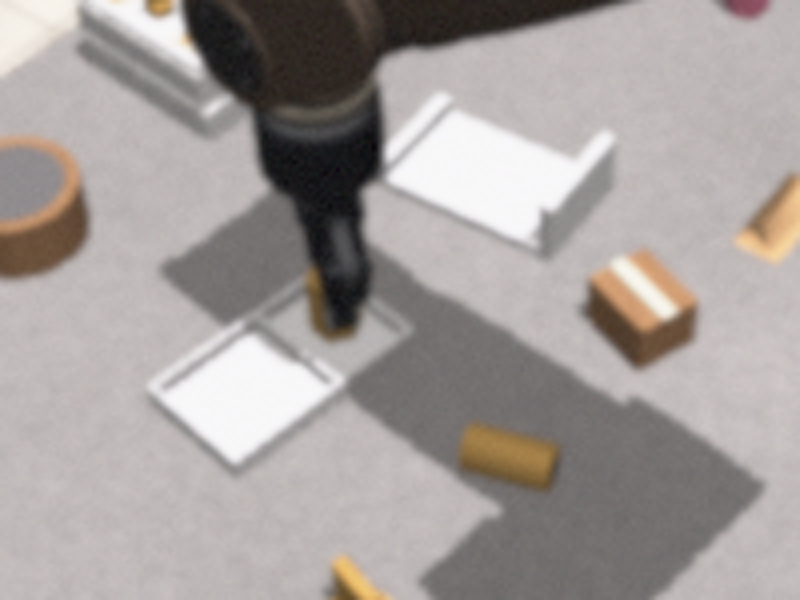

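jog_arm(
  targets="-1 5 0 0 0 0.5 -1;0 3 0 0 0 0 -1;0 0 0 0 0 0 -1;0 0 0 0 0 0 -1",
)

```text
time: 6.18
eef_pos: [0.6214, 0.0553, 0.0253]
tcp_rot: [0.888, 0.459, 0.001, 0.001]
contact_force: [-0.1, 0.1, -2.5]
opening: 0.346
```

```bash
python3 go.py 620.5 54.1 21.5 55
```

```text
t 6.18 p [621.4  55.3  25.3] psi 54.7 z [ 0.003 -0.002 -1.   ] F [-0.1  0.1 -2.5] op 0.346 q6 31
need [-0.9 -1.2 -3.8] 0.3 tilt fix deg [0.09 0.18 0.  ]
```

jog_arm(
  targets="-0.5 -0.5 -2.5 0 0.1 0 -1;0 0 -1.5 0 0 0 -1;0 0 0 0 0 0 -1;0 0 0 0 0 0 -1",
)

```text
time: 6.52
eef_pos: [0.6217, 0.0553, 0.0223]
tcp_rot: [0.888, 0.46, 0.001, 0.002]
contact_force: [-0.6, 0.5, -2.5]
opening: 0.347
```

```bash
python3 go.py 620.5 54.1 21.0 55
```

```text
t 6.52 p [621.7  55.3  22.3] psi 54.7 z [ 0.004 -0.002 -1.   ] F [-0.6  0.5 -2.5] op 0.347 q6 31
need [-1.2 -1.2 -1.3] 0.3 tilt fix deg [0.11 0.21 0.  ]
```

jog_arm(
  targets="0 0 -1.2 0 0.1 0 -1;0 0 0 0 0 0 -1;0 0 0 0 0 0 -0.1;0 0 0 0 0 0 -0.1;0 0 0 0 0 0 0.3;0 0 0 0 0 0 0.3",
)

```text
time: 7.02
eef_pos: [0.6236, 0.0549, 0.023]
tcp_rot: [0.888, 0.459, 0.002, 0.002]
contact_force: [-0.2, -1.0, -0.3]
opening: 0.651
```

```bash
python3 go.py 621 54.1 21.0 55
```

```text
t 7.02 p [623.6  54.9  23. ] psi 54.7 z [ 0.006 -0.002 -1.   ] F [-0.2 -1.  -0.3] op 0.651 q6 31
need [-2.6 -0.8 -2. ] 0.3 tilt fix deg [0.12 0.33 0.  ]
```

jog_arm(
  targets="-1 0 12 0 0 0 0.3;0 0 25 0 0 0 1;0 0 25 0 0 0 1;-15 15 15 0 0 -7 1;-18 18 0 0 0 -7 1;-18 18 0 0 0 -7 1;-18 18 0 0 0 -7 1;-18 18 0 0 0 -7 1;-18 18 0 0 0 -7 1;-18 18 0 0 0 -7 1",
)

```text
time: 7.85
eef_pos: [0.5018, 0.1782, 0.1169]
tcp_rot: [0.999, 0.038, 0.01, 0.005]
contact_force: [0.8, 0.3, -0.3]
opening: 1.0
```

```bash
python3 go.py 465.5 207.8 20 -20; python3 - <<'E'
from plant import *
import cv2
a=read_camera("side")["pixels"][130:350,120:350]
b=read_camera("top")["pixels"][140:290,150:350]
cv2.imwrite("pics/p2.png",cv2.resize(a,None,fx=2.6,fy=2.6,interpolation=2))
cv2.imwrite("pics/p3.png",cv2.resize(b,None,fx=4,fy=4,interpolation=2))
E
```

```text
t 7.85 p [501.8 178.2 116.9] psi 4.4 z [ 0.02  -0.009 -1.   ] F [ 0.8  0.3 -0.3] op 1.0 q6 95
need [-36.3  29.6 -96.9] -24.4 tilt fix deg [0.54 1.14 0.  ]
```

View pics/p2.png

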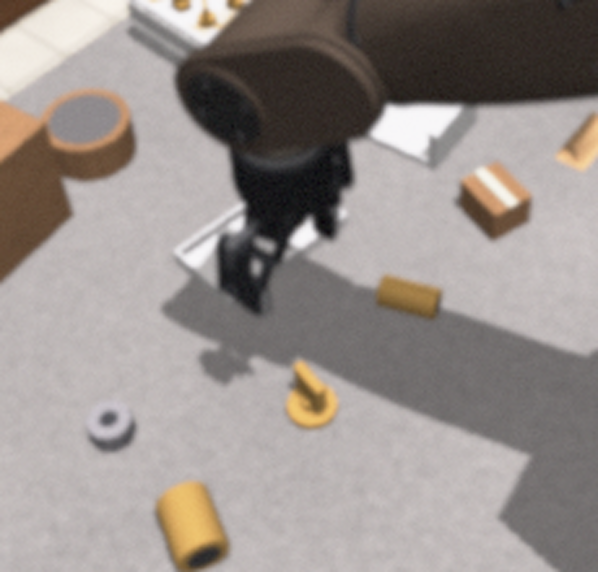

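View pics/p3.png

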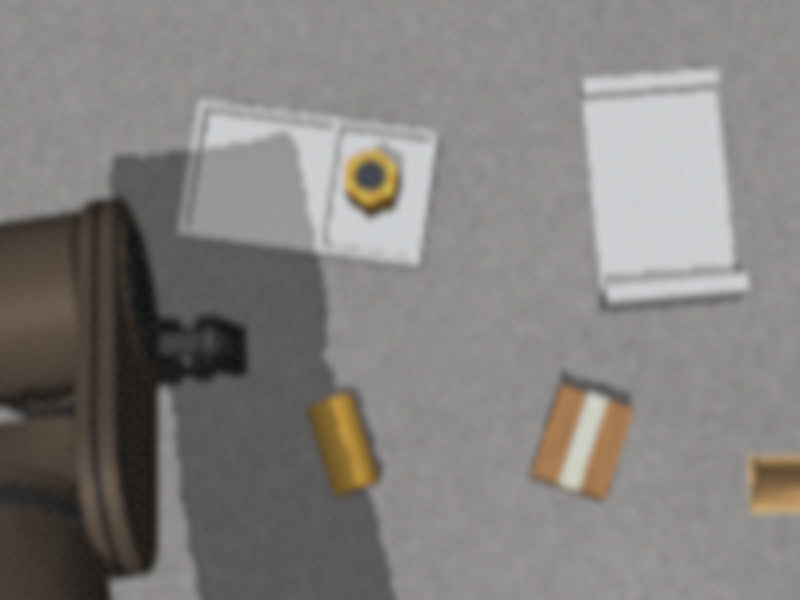

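jog_arm(
  targets="-14 9 0 0.3 0.5 -7 1;-12 9 -10 0.2 0.4 -7 1;-7 6 -15 0 0.2 -6 1;0 0 -15 0 0 -3 1;0 0 0 0 0 0 1;0 0 0 0 0 0 1",
)

```text
time: 8.45
eef_pos: [0.4709, 0.2045, 0.0832]
tcp_rot: [0.987, -0.161, 0.005, 0.0]
contact_force: [-0.0, 0.2, 0.5]
opening: 1.002
```

```bash
python3 go.py 465.5 207.8 20 -20
```

```text
t 8.45 p [470.9 204.5  83.2] psi -18.6 z [ 0.01  -0.003 -1.   ] F [-0.   0.2  0.5] op 1.002 q6 121
need [ -5.4   3.3 -63.2] -1.4 tilt fix deg [0.14 0.59 0.  ]
```

jog_arm(
  targets="-3 2 -12 0 0.3 -1 1;-2 1 -15 0 0.2 0 1;0 0 -15 0 0 0 1;0 0 -12 0 0 0 1;0 0 0 0 0 0 1;0 0 0 0 0 0 1",
)

```text
time: 8.95
eef_pos: [0.4714, 0.2068, 0.0315]
tcp_rot: [0.986, -0.169, 0.006, -0.001]
contact_force: [0.8, -0.5, -0.2]
opening: 1.001
```

```bash
python3 go.py 465.5 207.8 20 -20
```

```text
t 8.95 p [471.4 206.8  31.5] psi -19.5 z [ 0.011 -0.001 -1.   ] F [ 0.8 -0.5 -0.2] op 1.001 q6 122
need [ -5.9   1.  -11.5] -0.5 tilt fix deg [0.03 0.64 0.  ]
```

jog_arm(
  targets="-4 1 -4 0 0.4 -0.5 1;-3 0 -4 0 0.3 0 1;-1 0 -3 0 0 0 1;0 0 0 0 0 0 1;0 0 0 0 0 0 1",
)

```text
time: 9.37
eef_pos: [0.4649, 0.2081, 0.0223]
tcp_rot: [0.985, -0.174, 0.001, -0.0]
contact_force: [-0.3, -0.2, -0.2]
opening: 0.998
```

```bash
python3 go.py 465.5 207.8 20 -20
```

```text
t 9.37 p [464.9 208.1  22.3] psi -20.0 z [ 0.002  0.    -1.   ] F [-0.3 -0.2 -0.2] op 0.998 q6 123
need [ 0.6 -0.3 -2.3] -0.0 tilt fix deg [-0.02  0.13  0.  ]
```

jog_arm(
  targets="0 0 -2 0 0 0 -1;0 0 0 0 0 0 -1;0 0 0 0 0 0 -1;0 0 0 0 0 0 -1;0 0 0 0 0 0 -1;0 0 0 0 0 0 -1;0 0 0 0 0 0 -1;0 0 0 0 0 0 -1",
  force=40,
)

```text
time: 10.03
eef_pos: [0.4658, 0.2084, 0.0212]
tcp_rot: [0.985, -0.173, 0.002, -0.001]
contact_force: [0.5, 0.1, 0.3]
opening: 0.109
```

```bash
python3 go.py 629 125.6 100 -20
```

```text
t 10.03 p [465.8 208.4  21.2] psi -20.0 z [ 0.005  0.001 -1.   ] F [0.5 0.1 0.3] op 0.109 q6 123
need [163.2 -82.8  78.8] -0.0 tilt fix deg [-0.05  0.26  0.  ]
```

jog_arm(
  targets="0 0 10 0 0.1 0 -1;0 0 20 0 0 0 -1;8 -4 20 0 0 0 -1;18 -9 10 0 0 0 -1;28 -14 0 0 0 0 -1;30 -15 0 0 0 0 -1;30 -15 0 0 0 0 -1;25 -12 0 0 0 0 -1;10 -6 0 0 0 0 -1;0 0 0 0 0 0 -1",
)

```text
time: 10.87
eef_pos: [0.6152, 0.1295, 0.0864]
tcp_rot: [0.985, -0.172, -0.002, 0.001]
contact_force: [-0.5, 0.5, -0.8]
opening: 0.111
```

```bash
python3 go.py 629 125.6 26 -20
```

```text
t 10.87 p [615.2 129.5  86.4] psi -19.8 z [-0.005 -0.001 -1.   ] F [-0.5  0.5 -0.8] op 0.111 q6 112
need [ 13.8  -3.9 -60.4] -0.2 tilt fix deg [ 0.06 -0.29  0.  ]
```

jog_arm(
  targets="8 -2 -10 0 -0.1 0 -1;6 -2 -15 0 -0.1 0 -1;0 0 -12 0 0 0 -1;0 0 -8 0 0 0 -1;0 0 0 0 0 0 -1;0 0 0 0 0 0 -1",
)

```text
time: 11.37
eef_pos: [0.6232, 0.1282, 0.0391]
tcp_rot: [0.985, -0.171, -0.005, 0.001]
contact_force: [-0.4, -0.2, -1.2]
opening: 0.108
```

```bash
python3 go.py 629 125.6 26 -20
```

```text
t 11.37 p [623.2 128.2  39.1] psi -19.7 z [-0.01  0.   -1.  ] F [-0.4 -0.2 -1.2] op 0.108 q6 112
need [  5.8  -2.6 -13.1] -0.3 tilt fix deg [-0.01 -0.56 -0.  ]
```

jog_arm(
  targets="3 -1 -4 0 -0.4 0 -1;3 -1 -4 0 -0.2 0 -1;0 0 -4 0 0 0 -1;0 0 -1 0 0 0 -1;0 0 0 0 0 0 -1;0 0 0 0 0 0 -1",
)

```text
time: 11.87
eef_pos: [0.629, 0.1274, 0.0264]
tcp_rot: [0.985, -0.17, 0.001, -0.0]
contact_force: [0.2, 0.8, -2.1]
opening: 0.112
```

```bash
python3 go.py 629 125.6 25.2 -20
```

```text
t 11.87 p [629.  127.4  26.4] psi -19.6 z [ 0.003  0.    -1.   ] F [ 0.2  0.8 -2.1] op 0.112 q6 112
need [ 0.  -1.8 -1.2] -0.4 tilt fix deg [-0.02  0.16  0.  ]
```

jog_arm(
  targets="0 0 -1 0 0.1 0 -1;0 0 0 0 0 0 -1;0 0 0 0 0 0 -0.4;0 0 0 0 0 0 -0.2;0 0 0 0 0 0 0;0 0 15 0 0 0 0;0 0 25 0 0 0 0.3;0 0 25 0 0 0 1;-15 20 10 0 0 7 1;-18 25 0 0 0 7 1",
)

```text
time: 12.7
eef_pos: [0.6003, 0.1692, 0.11]
tcp_rot: [0.999, -0.048, 0.004, 0.0]
contact_force: [1.1, 0.3, -0.2]
opening: 0.993
```

jog_arm(
  targets="-18 25 0 0 0 7 1;-18 25 0 0 0 7 1;-18 25 0 0 0 7 1;-18 25 0 0 0 7 1;-18 25 0 0 0 7 1;-18 25 0 0 0 7 1;-10 15 0 0 0 7 1;-5 8 0 0 0 7 1;0 0 0 0 0 7 1;0 0 0 0 0 0 1",
)

```text
time: 13.53
eef_pos: [0.4737, 0.3559, 0.1322]
tcp_rot: [0.868, 0.496, 0.016, -0.008]
contact_force: [1.0, -0.3, 0.1]
opening: 1.001
```

```bash
python3 go.py 459.2 357.5 4 63.2; python3 - <<'E'
from plant import *
import cv2
a=read_camera("side")["pixels"][150:400,100:400]
b=read_camera("top")["pixels"][140:290,70:320]
cv2.imwrite("pics/p4.png",cv2.vconcat([cv2.resize(a,(500,416),interpolation=2)[:300],cv2.resize(b,(500,300),interpolation=2)]))
E
```

```text
t 13.53 p [473.7 355.9 132.2] psi 59.5 z [ 0.02   0.03  -0.999] F [ 1.  -0.3  0.1] op 1.001 q6 57
need [ -14.5    1.6 -128.2] 3.7 tilt fix deg [-1.7   1.17  0.  ]
```

View pics/p4.png

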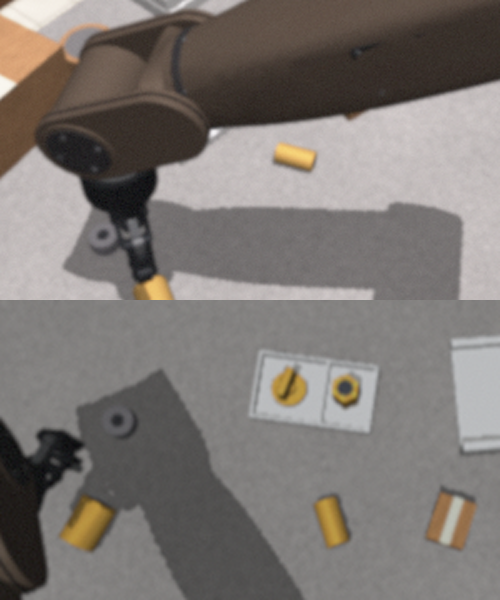

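jog_arm(
  targets="-7 1 -15 -0.9 0.6 2 1;-6 1 -20 -0.6 0.4 2 1;-2 0 -20 -0.2 0.2 0 1;0 0 -15 0 0 0 1;0 0 0 0 0 0 1;0 0 0 0 0 0 1",
)

```text
time: 14.13
eef_pos: [0.4589, 0.3551, 0.0586]
tcp_rot: [0.854, 0.521, -0.002, 0.001]
contact_force: [0.9, 0.2, 1.6]
opening: 0.999
```

```bash
python3 go.py 459.2 357.5 4 63.2
```

```text
t 14.13 p [458.9 355.1  58.6] psi 62.8 z [-0.002 -0.003 -1.   ] F [0.9 0.2 1.6] op 0.999 q6 55
need [  0.3   2.4 -54.6] 0.4 tilt fix deg [ 0.16 -0.14  0.  ]
```

jog_arm(
  targets="0 2 -10 0 0 0.4 1;0 1 -12 0 0 0 1;0 0 -12 0 0 0 1;0 0 -8 0 0 0 1;0 0 -4 0 0 0 1;0 0 0 0 0 0 1;0 0 0 0 0 0 1",
)

```text
time: 14.72
eef_pos: [0.4599, 0.3581, 0.0088]
tcp_rot: [0.852, 0.523, -0.001, 0.001]
contact_force: [0.5, 0.5, 0.3]
opening: 0.998
```

```bash
python3 go.py 459.2 357.5 4 63.2
```

```text
t 14.72 p [459.9 358.1   8.8] psi 63.1 z [-0.001 -0.003 -1.   ] F [0.5 0.5 0.3] op 0.998 q6 55
need [-0.7 -0.6 -4.8] 0.1 tilt fix deg [ 0.15 -0.07  0.  ]
```

jog_arm(
  targets="0 0 -4 0 0 0 1;0 0 0 0 0 0 0;0 0 0 0 0 0 -1;0 0 0 0 0 0 -1;0 0 0 0 0 0 -1;0 0 0 0 0 0 -1;0 0 0 0 0 0 -1",
  force=60,
)

```text
time: 15.3
eef_pos: [0.4607, 0.3586, 0.0058]
tcp_rot: [0.852, 0.523, 0.0, 0.001]
contact_force: [0.4, 0.5, -1.1]
opening: 0.647
```

```bash
python3 go.py 459.2 357.5 120 63.2
```

```text
t 15.3 p [460.7 358.6   5.8] psi 63.1 z [ 0.001 -0.001 -1.   ] F [ 0.4  0.5 -1.1] op 0.647 q6 55
need [ -1.5  -1.1 114.2] 0.1 tilt fix deg [0.08 0.07 0.  ]
```

jog_arm(
  targets="0 0 8 0 0 0 -1;0 0 20 0 0 0 -1;0 0 30 0 0 0 -1;0 -10 30 0 0 0 -1;5 -25 15 0 0 -5 -1;10 -35 0 0 0 -6 -1;11 -38 0 0 0 -6 -1;11 -38 0 0 0 -6 -1;11 -38 0 0 0 -6 -1;11 -38 0 0 0 -6 -1",
)

```text
time: 16.13
eef_pos: [0.5119, 0.1326, 0.1125]
tcp_rot: [0.972, 0.237, -0.004, -0.003]
contact_force: [1.3, 0.2, -3.9]
opening: 0.646
```

```bash
python3 go.py 588.5 -121.8 60 5.7
```

```text
t 16.13 p [511.9 132.6 112.5] psi 27.4 z [-0.008  0.004 -1.   ] F [ 1.3  0.2 -3.9] op 0.646 q6 66
need [  76.6 -254.4  -52.5] -21.7 tilt fix deg [-0.21 -0.47 -0.  ]
```

jog_arm(
  targets="11 -37 0 0 -0.2 -5 -1;11 -37 0 0 -0.2 -5 -1;11 -37 0 0 0 -5 -1;11 -37 0 0 0 -4 -1;11 -37 0 0 0 -2 -1;11 -30 0 0 0 0 -1;6 -20 0 0 0 0 -1;3 -8 0 0 0 0 -1;0 0 0 0 0 0 -1;0 0 0 0 0 0 -1",
)

```text
time: 16.97
eef_pos: [0.5839, -0.1304, 0.1125]
tcp_rot: [0.999, 0.039, -0.002, -0.002]
contact_force: [-0.8, 0.7, -4.1]
opening: 0.65
```

```bash
python3 go.py 588.5 -121.8 60 5.7
```

```text
t 16.97 p [ 583.9 -130.4  112.5] psi 4.4 z [-0.005  0.005 -1.   ] F [-0.8  0.7 -4.1] op 0.65 q6 63
need [  4.6   8.6 -52.5] 1.3 tilt fix deg [-0.27 -0.27 -0.  ]
```

jog_arm(
  targets="5 5 -12 -0.2 -0.2 0.8 -1;4 4 -15 -0.1 -0.1 0.5 -1;0 0 -15 0 0 0 -1;0 0 -8 0 0 0 -1;0 0 0 0 0 0 -1;0 0 0 0 0 0 -1",
)

```text
time: 17.47
eef_pos: [0.5909, -0.1101, 0.0572]
tcp_rot: [0.998, 0.056, -0.001, -0.002]
contact_force: [-0.9, -0.4, -3.1]
opening: 0.649
```

```bash
python3 go.py 592.5 -121.4 14.5 5.7
```

```text
t 17.47 p [ 590.9 -110.1   57.2] psi 6.4 z [-0.003  0.003 -1.   ] F [-0.9 -0.4 -3.1] op 0.649 q6 63
need [  1.6 -11.3 -42.7] -0.7 tilt fix deg [-0.19 -0.16 -0.  ]
```

jog_arm(
  targets="1 -6 -3 -0.1 -0.1 -0.4 -1;1 -4 -8 -0.1 0 -0.2 -1;0 0 -8 0 0 0 -1;0 0 -4 0 0 0 -1;0 0 0 0 0 0 -1;0 0 0 0 0 0 -1",
)

```text
time: 17.97
eef_pos: [0.5942, -0.1203, 0.0336]
tcp_rot: [0.999, 0.051, 0.001, 0.001]
contact_force: [-0.2, -0.6, -3.8]
opening: 0.645
```

```bash
python3 go.py 592.5 -121.4 14.5 5.7
```

```text
t 17.97 p [ 594.2 -120.3   33.6] psi 5.9 z [ 0.002 -0.002 -1.   ] F [-0.2 -0.6 -3.8] op 0.645 q6 63
need [ -1.7  -1.1 -19.1] -0.2 tilt fix deg [0.09 0.12 0.  ]
```

jog_arm(
  targets="-1 -1 -6 0.1 0.1 -0.2 -1;0 0 -7 0 0 0 -1;0 0 -4 0 0 0 -1;0 0 -1 0 0 0 -1;0 0 0 0 0 0 -1;0 0 0 0 0 0 -1",
)

```text
time: 18.47
eef_pos: [0.5933, -0.122, 0.014]
tcp_rot: [0.999, 0.049, 0.0, -0.0]
contact_force: [0.8, -0.1, -3.9]
opening: 0.647
```

```bash
python3 go.py 592.5 -121.4 14.5 5.7;python3 - <<'E'
from plant import *
import cv2
a=read_camera("side")["pixels"][130:230,230:330]
b=read_camera("top")["pixels"][140:240,270:370]
cv2.imwrite("pics/p5.png",cv2.hconcat([cv2.resize(a,(400,400),interpolation=2),cv2.resize(b,(400,400),interpolation=2)]))
E
```

```text
t 18.47 p [ 593.3 -122.    14. ] psi 5.6 z [ 0.001  0.    -1.   ] F [ 0.8 -0.1 -3.9] op 0.647 q6 63
need [-0.8  0.6  0.5] 0.1 tilt fix deg [-0.01  0.04  0.  ]
```

View pics/p5.png

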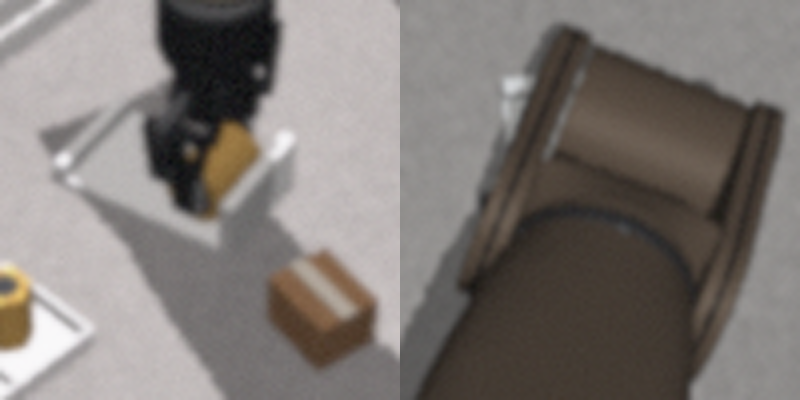

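jog_arm(
  targets="-3 -0.3 0 0 0 0 -1;-2 -0.2 0 0 0 0 -1;0 0 0 0 0 0 -1",
)

```text
time: 18.82
eef_pos: [0.5886, -0.1226, 0.0151]
tcp_rot: [0.999, 0.049, 0.001, 0.0]
contact_force: [0.5, -0.6, -4.2]
opening: 0.642
```

```bash
python3 go.py 586 -121.4 14.2 5.7
```

```text
t 18.82 p [ 588.6 -122.6   15.1] psi 5.6 z [ 0.002 -0.    -1.   ] F [ 0.5 -0.6 -4.2] op 0.642 q6 63
need [-2.6  1.2 -0.9] 0.1 tilt fix deg [0.03 0.14 0.  ]
```

jog_arm(
  targets="-1.5 0.2 -0.5 0 0.1 0 -1;-1 0.2 -0.4 0 0 0 -1;0 0 0 0 0 0 -1",
)

```text
time: 19.07
eef_pos: [0.5878, -0.1227, 0.0153]
tcp_rot: [0.999, 0.049, 0.003, 0.001]
contact_force: [-0.0, -0.4, -4.4]
opening: 0.649
```

```bash
python3 go.py 586 -121.4 14.2 5.7
```

```text
t 19.07 p [ 587.8 -122.7   15.3] psi 5.6 z [ 0.006 -0.002 -1.   ] F [-0.  -0.4 -4.4] op 0.649 q6 63
need [-1.8  1.3 -1.1] 0.1 tilt fix deg [0.11 0.37 0.  ]
```

jog_arm(
  targets="-2 0.3 -1 0 0.3 0 -1;-2 0.3 -1 0 0.1 0 -1;-1 0 -0.5 0 0 0 -1;0 0 0 0 0 0 -1",
)

```text
time: 19.4
eef_pos: [0.5878, -0.1227, 0.0156]
tcp_rot: [0.999, 0.049, 0.006, 0.003]
contact_force: [0.2, 0.5, -3.4]
opening: 0.648
```

```bash
python3 go.py 586 -121.4 14.2 5.7
```

```text
t 19.4 p [ 587.8 -122.7   15.6] psi 5.6 z [ 0.012 -0.005 -1.   ] F [ 0.2  0.5 -3.4] op 0.648 q6 63
need [-1.8  1.3 -1.4] 0.1 tilt fix deg [0.26 0.71 0.  ]
```

jog_arm(
  targets="0 0 -1.5 0.3 0.7 0 -1;0 0 -1 0.2 0.5 0 -1;0 0 0 0 0 0 -1",
)

```text
time: 19.65
eef_pos: [0.5875, -0.1228, 0.0139]
tcp_rot: [0.999, 0.049, -0.006, -0.003]
contact_force: [0.7, -0.0, -2.1]
opening: 0.646
```

```bash
python3 go.py 586 -121.4 14.2 5.7; python3 -c "
from plant import *
s=get_state();print(s['wrist_torque'],s['dq'],s['joint_efforts'])"
```

```text
t 19.65 p [ 587.5 -122.8   13.9] psi 5.6 z [-0.013  0.005 -1.   ] F [ 0.7 -0.  -2.1] op 0.646 q6 63
need [-1.5  1.4  0.3] 0.1 tilt fix deg [-0.27 -0.72 -0.  ]
[ 0.01076249 -0.11207861 -0.0052907 ] [ 4.24155629e-04 -2.75160225e-03  7.04770705e-04 -4.80318857e-03
  9.04229414e-03  8.22935074e-05] [-8.01848131e-02 -3.99857926e+01 -2.39262503e+01 -1.70896895e-02
  1.84404091e-01  1.11549126e-02]
```

jog_arm(
  targets="-2 0.2 0 -0.1 -0.4 0 -1;-2 0.2 0 0 0 0 -1;0 0 0 0 0 0 -1",
)

```text
time: 19.9
eef_pos: [0.5879, -0.1229, 0.0143]
tcp_rot: [0.999, 0.048, 0.004, -0.0]
contact_force: [-0.1, 0.1, -3.7]
opening: 0.645
```

```bash
python3 go.py 586 -121.4 14.2 5.7
```

```text
t 19.9 p [ 587.9 -122.9   14.3] psi 5.5 z [ 0.008  0.001 -1.   ] F [-0.1  0.1 -3.7] op 0.645 q6 63
need [-1.9  1.5 -0.1] 0.2 tilt fix deg [-0.07  0.45  0.  ]
```

jog_arm(
  targets="-2 0.2 0 0 0.2 0 -1;-2 0.2 0 0 0 0 -1",
)

```text
time: 20.07
eef_pos: [0.5879, -0.123, 0.0146]
tcp_rot: [0.999, 0.048, 0.008, 0.001]
contact_force: [9.1, 1.1, -8.7]
opening: 0.645
```

```bash
python3 go.py 586 -121.4 14.2 5.7;python3 - <<'E'
from plant import *
import cv2
a=read_camera("side")["pixels"][130:230,230:330]
cv2.imwrite("pics/p6.png",cv2.resize(a,(700,700),interpolation=2)[100:])
E
```

```text
t 20.07 p [ 587.9 -123.    14.6] psi 5.5 z [ 0.017 -0.001 -1.   ] F [ 9.1  1.1 -8.7] op 0.645 q6 63
need [-1.9  1.6 -0.4] 0.2 tilt fix deg [0.05 0.97 0.  ]
```

View pics/p6.png

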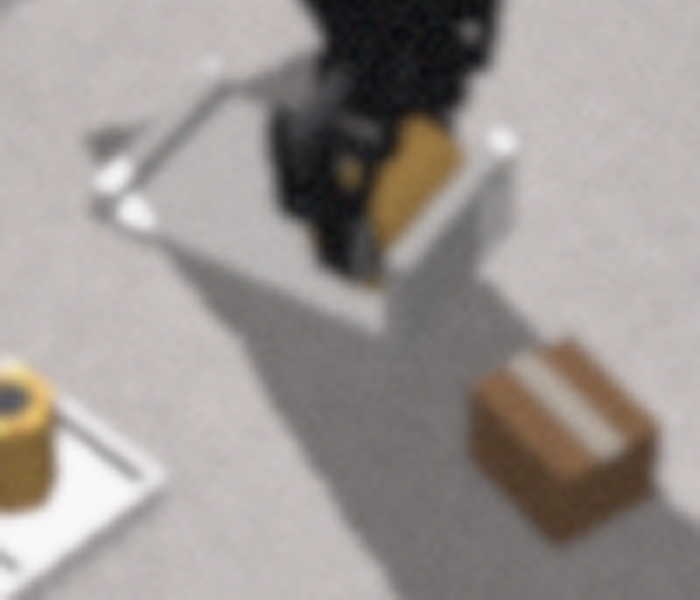

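jog_arm(
  targets="-0.5 0 0 0 0.5 0 -1;-0.5 0 -0.5 0 0.1 0 -1;-0.5 0 -0.5 0 0 0 -1",
)

```text
time: 20.37
eef_pos: [0.5879, -0.1231, 0.0139]
tcp_rot: [0.999, 0.048, 0.006, 0.001]
contact_force: [3.3, 1.2, -3.1]
opening: 0.648
```

```bash
python3 go.py 586 -121.4 13.8 5.7
```

```text
t 20.37 p [ 587.9 -123.1   13.9] psi 5.5 z [ 0.011 -0.002 -1.   ] F [ 3.3  1.2 -3.1] op 0.648 q6 63
need [-1.9  1.7 -0.1] 0.2 tilt fix deg [0.11 0.64 0.  ]
```

Gentle contact with the stop, roller resting on the bed. Release slowly.

jog_arm(
  targets="0 0 0 0 0.2 0 -1;0 0 0 0 0 0 0.3;0 0 0 0 0 0 0.4;0 0 0 0 0 0 0.5;0 0 0 0 0 0 0.6;0 0 0 0 0 0 0.8;0 0 0 0 0 0 1;0 0 0 0 0 0 1",
)

```text
time: 21.03
eef_pos: [0.5853, -0.1237, 0.0148]
tcp_rot: [0.999, 0.048, 0.0, 0.001]
contact_force: [-0.0, 0.6, -0.3]
opening: 1.0
```

```bash
python3 go.py 586 -121.4 13.8 5.7
```

```text
t 21.03 p [ 585.3 -123.7   14.8] psi 5.5 z [ 0.001 -0.002 -1.   ] F [-0.   0.6 -0.3] op 1.0 q6 63
need [ 0.7  2.3 -1. ] 0.2 tilt fix deg [0.11 0.04 0.  ]
```

jog_arm(
  targets="0 0 12 0 0 0 1;0 0 25 0 0 0 1;0 0 30 0 0 0 1;0 0 25 0 0 0 1;-5 10 10 0 0 7 1;-9 15 0 0 0 7 1;-9 15 0 0 0 7 1;-9 15 0 0 0 7 1;-9 15 0 0 0 7 1;-9 15 0 0 0 7 1",
)

```text
time: 21.87
eef_pos: [0.5353, -0.0392, 0.1321]
tcp_rot: [0.912, 0.41, 0.004, 0.005]
contact_force: [-0.5, 0.0, 0.1]
opening: 1.001
```

jog_arm(
  targets="-9 15 0 0 0 7 1;-9 15 0 0 0 7 1;-9 15 0 0 0 7 1;-9 15 0 0 0 7 1;-9 15 0 0 0 7 1;-9 15 0 0 0 7 1;-9 15 0 0 0 7 1;-5 8 0 0 0 7 1;0 0 0 0 0 7 1;0 0 0 0 0 0 1",
)

```text
time: 22.7
eef_pos: [0.4625, 0.0817, 0.1429]
tcp_rot: [0.55, 0.835, 0.01, 0.005]
contact_force: [-0.7, -0.3, 0.6]
opening: 0.999
```

```bash
python3 go.py 466.2 70.9 4 109.8; python3 - <<'E'
from plant import *
import cv2,pickle
o={n:read_camera(n) for n in("side","top")}
pickle.dump(o,open("o2.pkl","wb"))
a=o["side"]["pixels"][130:270,200:340];b=o["top"]["pixels"][140:280,220:360]
cv2.imwrite("pics/p7.png",cv2.hconcat([cv2.resize(a,(400,400),interpolation=2),cv2.resize(b,(400,400),interpolation=2)]))
E
```

```text
t 22.7 p [462.5  81.7 142.9] psi 113.2 z [ 0.019  0.012 -1.   ] F [-0.7 -0.3  0.6] op 0.999 q6 -26
need [   3.7  -10.8 -138.9] -3.4 tilt fix deg [-0.66  1.1   0.  ]
```

View pics/p7.png

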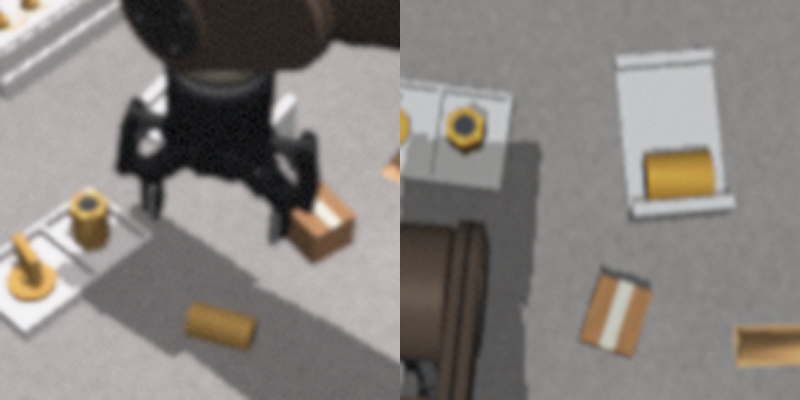

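jog_arm(
  targets="2 -5 -20 -0.4 0.6 -2 1;2 -3 -25 -0.2 0.3 -1 1;0 0 -25 0 0 0 1;0 0 -15 0 0 0 1;0 0 0 0 0 0 1;0 0 0 0 0 0 1",
)

```text
time: 23.3
eef_pos: [0.471, 0.0708, 0.0597]
tcp_rot: [0.584, 0.812, 0.003, 0.006]
contact_force: [-0.3, 0.4, 1.2]
opening: 1.004
```

```bash
python3 go.py 466.2 70.9 4 109.8
```

```text
t 23.3 p [471.   70.8  59.7] psi 108.6 z [ 0.013 -0.002 -1.   ] F [-0.3  0.4  1.2] op 1.004 q6 -22
need [ -4.8   0.1 -55.7] 1.2 tilt fix deg [0.09 0.74 0.  ]
```

jog_arm(
  targets="-3 0 -10 0 0.4 0.6 1;-2 0 -13 0 0.2 0.3 1;0 0 -13 0 0 0 1;0 0 -10 0 0 0 1;0 0 -2 0 0 0 1;0 0 0 0 0 0 1",
)

```text
time: 23.8
eef_pos: [0.4703, 0.0698, 0.0144]
tcp_rot: [0.578, 0.816, 0.003, 0.006]
contact_force: [0.2, 0.2, -0.4]
opening: 0.997
```

```bash
python3 go.py 466.2 70.9 4 109.8
```

```text
t 23.8 p [470.3  69.8  14.4] psi 109.3 z [ 0.012 -0.002 -1.   ] F [ 0.2  0.2 -0.4] op 0.997 q6 -23
need [ -4.1   1.1 -10.4] 0.5 tilt fix deg [0.13 0.69 0.  ]
```

jog_arm(
  targets="-3 1 -4 0.1 0.4 0.3 1;-2 0 -4 0 0.2 0 1;0 0 -3 0 0 0 1;0 0 0 0 0 0 1;0 0 0 0 0 0 1",
)

```text
time: 24.22
eef_pos: [0.4667, 0.0709, 0.0046]
tcp_rot: [0.576, 0.817, 0.001, 0.002]
contact_force: [0.2, -0.1, -0.3]
opening: 0.999
```

```bash
python3 go.py 466.2 70.9 3.5 109.8
```

```text
t 24.22 p [466.7  70.9   4.6] psi 109.6 z [ 0.004 -0.001 -1.   ] F [ 0.2 -0.1 -0.3] op 0.999 q6 -23
need [-0.5 -0.  -1.1] 0.2 tilt fix deg [0.03 0.26 0.  ]
```

jog_arm(
  targets="0 0 -1 0 0.1 0 0.5;0 0 0 0 0 0 -1;0 0 0 0 0 0 -1;0 0 0 0 0 0 -1;0 0 0 0 0 0 -1;0 0 0 0 0 0 -1",
  force=60,
)

```text
time: 24.72
eef_pos: [0.4674, 0.0709, 0.0044]
tcp_rot: [0.576, 0.817, 0.001, 0.002]
contact_force: [-0.0, 0.7, -0.5]
opening: 0.639
```

```bash
python3 go.py 625 -112 90 185.7; python3 - <<'E'
import pickle
from fit import *
o=pickle.load(open("o2.pkl","rb"));d=np.pi/180
# fat roller on bed, z0=8mm
for n,off in (("side",0),("top",0)):
    q,f=fit([o[n]],'fat_roller',(.586,-.122,95.7*d),z0=.008);print(n,np.round(q[:2]*1000,1),q[2]/d,f)
E
```

```text
t 24.72 p [467.4  70.9   4.4] psi 109.6 z [ 0.004 -0.001 -1.   ] F [-0.   0.7 -0.5] op 0.639 q6 -23
need [ 157.6 -182.9   85.6] 76.1 tilt fix deg [0.04 0.24 0.  ]
side [ 684.7 -250.9] 195.79077532223647 0.3057947017717791
top [ 587.7 -123.8] 92.95327113132664 0.09896748905864233
```

jog_arm(
  targets="0 0 8 0 0.1 0 -1;0 0 20 0 0 0 -1;0 0 30 0 0 0 -1;0 0 30 0 0 0 -1;10 -10 10 0 0 6 -1;14 -16 0 0 0 7 -1;14 -16 0 0 0 7 -1;14 -16 0 0 0 7 -1;14 -16 0 0 0 7 -1;14 -16 0 0 0 7 -1",
)

```text
time: 25.55
eef_pos: [0.541, -0.0189, 0.1072]
tcp_rot: [0.244, 0.97, -0.005, -0.003]
contact_force: [-0.4, 0.2, -1.3]
opening: 0.64
```

```bash
python3 go.py 631 -118 70 185.7
```

```text
t 25.55 p [541.  -18.9 107.2] psi 151.8 z [-0.007 -0.008 -1.   ] F [-0.4  0.2 -1.3] op 0.64 q6 -74
need [ 90.  -99.1 -37.2] 33.9 tilt fix deg [ 0.47 -0.41  0.  ]
```

jog_arm(
  targets="15 -16 0 0.1 -0.1 6 -1;15 -16 0 0.1 -0.1 6 -1;15 -16 0 0 0 6 -1;15 -16 0 0 0 6 -1;14 -14 0 0 0 5 -1;8 -8 0 0 0 2 -1;0 0 0 0 0 0 -1;0 0 0 0 0 0 -1;0 0 0 0 0 0 -1",
)

```text
time: 26.3
eef_pos: [0.6242, -0.1116, 0.1062]
tcp_rot: [-0.037, 0.999, -0.002, -0.004]
contact_force: [-0.2, 0.2, -2.3]
opening: 0.642
```

```bash
python3 go.py 631 -118 50 185.7
```

```text
t 26.3 p [ 624.2 -111.6  106.2] psi -175.7 z [-0.008 -0.005 -1.   ] F [-0.2  0.2 -2.3] op 0.642 q6 -113
need [  6.8  -6.4 -56.2] 361.4 tilt fix deg [ 0.29 -0.46  0.  ]
```

jog_arm(
  targets="5 -3 -10 0.1 -0.2 0.7 -1;4 -3 -15 0.1 -0.1 0.4 -1;0 0 -12 0 0 0 -1;0 0 -4 0 0 0 -1;0 0 0 0 0 0 -1;0 0 0 0 0 0 -1",
)

```text
time: 26.8
eef_pos: [0.63, -0.1143, 0.0583]
tcp_rot: [-0.048, 0.999, 0.001, -0.004]
contact_force: [0.6, -0.0, -2.8]
opening: 0.644
```

```bash
python3 go.py 632 -118 13.5 -174.3
```

```text
t 26.8 p [ 630.  -114.3   58.3] psi -174.4 z [-0.008  0.001 -1.   ] F [ 0.6 -0.  -2.8] op 0.644 q6 -115
need [  2.   -3.7 -44.8] 0.1 tilt fix deg [-0.08 -0.48 -0.  ]
```

jog_arm(
  targets="2 -2 -8 0 -0.2 0 -1;1 -1 -12 0 -0.1 0 -1;0 0 -10 0 0 0 -1;0 0 -6 0 0 0 -1;0 0 0 0 0 0 -1;0 0 0 0 0 0 -1",
)

```text
time: 27.3
eef_pos: [0.6331, -0.1173, 0.0182]
tcp_rot: [-0.049, 0.999, 0.001, -0.001]
contact_force: [-0.2, 0.5, -2.1]
opening: 0.642
```

```bash
python3 go.py 632 -118 13.5 -174.3
```

```text
t 27.3 p [ 633.1 -117.3   18.2] psi -174.4 z [-0.003  0.001 -1.   ] F [-0.2  0.5 -2.1] op 0.642 q6 -115
need [-1.1 -0.7 -4.7] 0.1 tilt fix deg [-0.08 -0.17 -0.  ]
```

jog_arm(
  targets="-1 0 -3 0 0 0 -1;-2 -0.3 -2 0 0 0 -1;-2 -0.3 0 0 0 0 -1;0 0 0 0 0 0 -1",
)

```text
time: 27.63
eef_pos: [0.6282, -0.1181, 0.0134]
tcp_rot: [-0.049, 0.999, 0.001, -0.001]
contact_force: [0.7, 0.3, -2.8]
opening: 0.641
```

```bash
python3 go.py 624 -118.6 12.6 -174.3
```

```text
t 27.63 p [ 628.2 -118.1   13.4] psi -174.4 z [-0.002  0.001 -1.   ] F [ 0.7  0.3 -2.8] op 0.641 q6 -115
need [-4.2 -0.5 -0.8] 0.1 tilt fix deg [-0.06 -0.11 -0.  ]
```

jog_arm(
  targets="-2 -0.2 -0.3 0 0 0 -1;-1.5 -0.2 -0.3 0 0 0 -1;-1 -0.1 0 0 0 0 -1",
)

```text
time: 27.88
eef_pos: [0.6239, -0.1189, 0.0138]
tcp_rot: [-0.049, 0.999, 0.0, -0.0]
contact_force: [0.2, -0.3, -1.0]
opening: 0.638
```

```bash
python3 go.py 624 -118.6 12.6 -174.3
```

```text
t 27.88 p [ 623.9 -118.9   13.8] psi -174.4 z [-0.  0. -1.] F [ 0.2 -0.3 -1. ] op 0.638 q6 -116
need [ 0.1  0.3 -1.2] 0.1 tilt fix deg [-0.02 -0.   -0.  ]
```

jog_arm(
  targets="-1 -0.1 -0.8 0 0 0 -1;-1 -0.1 -0.5 0 0 0 -1",
)

```text
time: 28.05
eef_pos: [0.6221, -0.1193, 0.0131]
tcp_rot: [-0.049, 0.999, -0.0, 0.001]
contact_force: [1.8, 0.5, -2.9]
opening: 0.638
```

```bash
python3 go.py 624 -118.6 12.4 -174.3
```

```text
t 28.05 p [ 622.1 -119.3   13.1] psi -174.4 z [ 0.001 -0.    -1.   ] F [ 1.8  0.5 -2.9] op 0.638 q6 -116
need [ 1.9  0.7 -0.7] 0.1 tilt fix deg [0.   0.08 0.  ]
```

jog_arm(
  targets="-1 -0.1 -0.5 0 0 0 -1;-1 -0.1 -0.3 0 0 0 -1",
)

```text
time: 28.22
eef_pos: [0.6221, -0.1193, 0.0132]
tcp_rot: [-0.048, 0.999, -0.0, 0.004]
contact_force: [2.8, 0.9, -3.0]
opening: 0.638
```

```bash
python3 go.py 624 -118.6 12.4 -174.3; python3 - <<'E'
from plant import *
import cv2
a=read_camera("side")["pixels"][130:230,230:330]
cv2.imwrite("pics/p8.png",cv2.resize(a,(700,700),interpolation=2)[100:])
E
```

```text
t 28.22 p [ 622.1 -119.3   13.2] psi -174.5 z [ 0.008 -0.    -1.   ] F [ 2.8  0.9 -3. ] op 0.638 q6 -116
need [ 1.9  0.7 -0.8] 0.2 tilt fix deg [0.   0.43 0.  ]
```

View pics/p8.png

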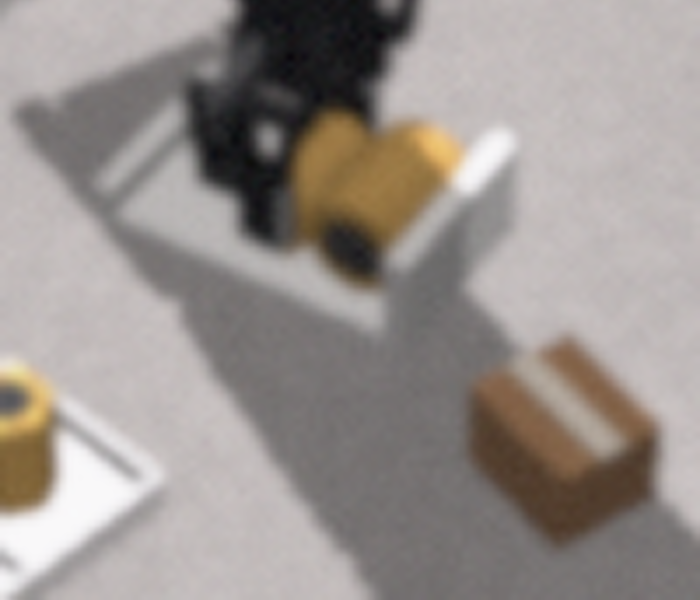

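jog_arm(
  targets="-0.5 0 -0.6 0 0.3 0 -1;-0.5 0 -0.5 0 0 0 -1;-0.3 0 -0.3 0 0 0 -1",
)

```text
time: 28.52
eef_pos: [0.6221, -0.1195, 0.0127]
tcp_rot: [-0.048, 0.999, -0.001, 0.002]
contact_force: [2.3, 1.0, -1.6]
opening: 0.639
```

```bash
python3 go.py 624 -118.6 12.4 -174.3
```

```text
t 28.52 p [ 622.1 -119.5   12.7] psi -174.5 z [ 0.005 -0.001 -1.   ] F [ 2.3  1.  -1.6] op 0.639 q6 -116
need [ 1.9  0.9 -0.3] 0.2 tilt fix deg [0.06 0.27 0.  ]
```

Release and lift.

jog_arm(
  targets="0 0 0 0 0.1 0 -1;0 0 0 0 0 0 0.3;0 0 0 0 0 0 0.4;0 0 0 0 0 0 0.5;0 0 0 0 0 0 0.6;0 0 0 0 0 0 0.8;0 0 0 0 0 0 1;0 0 6 0 0 0 1;0 0 12 0 0 0 1;0 0 25 0 0 0 1",
)

```text
time: 29.35
eef_pos: [0.6156, -0.119, 0.0521]
tcp_rot: [-0.049, 0.999, 0.001, -0.007]
contact_force: [-0.1, 0.6, 0.6]
opening: 1.001
```

jog_arm(
  targets="0 0 30 0 0 0 1;0 0 25 0 0 0 1;-20 -10 5 0 0 0 1;-30 -15 0 0 0 0 1;-30 -15 0 0 0 0 1;-30 -15 0 0 0 0 1;-25 -12 0 0 0 0 1;-15 -8 0 0 0 0 1;0 0 0 0 0 0 1;0 0 0 0 0 0 1",
)

```text
time: 30.18
eef_pos: [0.4668, -0.1985, 0.1365]
tcp_rot: [-0.05, 0.999, -0.006, 0.006]
contact_force: [0.7, 0.7, -0.4]
opening: 0.999
```

```bash
python3 go.py 446.5 -202.3 4 182; python3 - <<'E'
from plant import *
import cv2,pickle
o={n:read_camera(n) for n in("side","top")}
pickle.dump(o,open("o3.pkl","wb"))
a=o["side"]["pixels"][130:270,230:370];b=o["top"]["pixels"][140:280,240:380]
cv2.imwrite("pics/p9.png",cv2.hconcat([cv2.resize(a,(400,400),interpolation=2),cv2.resize(b,(400,400),interpolation=2)]))
E
```

```text
t 30.18 p [ 466.8 -198.5  136.5] psi -174.2 z [ 0.012 -0.012 -1.   ] F [ 0.7  0.7 -0.4] op 0.999 q6 -130
need [ -20.3   -3.8 -132.5] 356.2 tilt fix deg [0.68 0.67 0.  ]
```

View pics/p9.png

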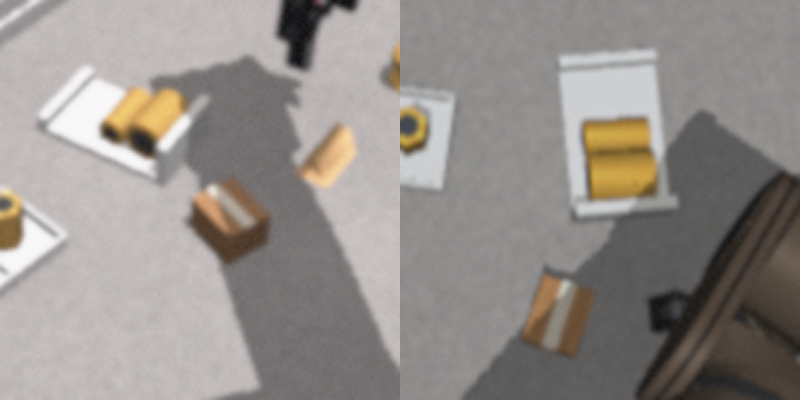

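jog_arm(
  targets="-10 -1 -15 0.3 0.3 -2 1;-8 -1 -20 0.2 0.2 -1 1;-3 -1 -25 0 0 0 1;0 0 -15 0 0 0 1;0 0 0 0 0 0 1;0 0 0 0 0 0 1",
)

```text
time: 30.78
eef_pos: [0.4475, -0.1987, 0.0564]
tcp_rot: [-0.023, 1.0, -0.001, 0.001]
contact_force: [-0.2, -0.1, 0.2]
opening: 1.001
```

```bash
python3 go.py 446.4 -202 4 -178
```

```text
t 30.78 p [ 447.5 -198.7   56.4] psi -177.4 z [ 0.002 -0.002 -1.   ] F [-0.2 -0.1  0.2] op 1.001 q6 -128
need [ -1.1  -3.3 -52.4] -0.6 tilt fix deg [0.14 0.12 0.  ]
```

jog_arm(
  targets="-1 -2 -10 0 0 -0.4 1;-1 -1 -12 0 0 0 1;0 0 -12 0 0 0 1;0 0 -10 0 0 0 1;0 0 -2 0 0 0 1;0 0 0 0 0 0 1",
)

```text
time: 31.28
eef_pos: [0.4483, -0.2027, 0.0094]
tcp_rot: [-0.019, 1.0, -0.003, 0.003]
contact_force: [0.0, -0.8, 0.0]
opening: 1.002
```

```bash
python3 go.py 446.4 -202 4 -178
```

```text
t 31.28 p [ 448.3 -202.7    9.4] psi -177.8 z [ 0.006 -0.006 -1.   ] F [ 0.  -0.8  0. ] op 1.002 q6 -128
need [-1.9  0.7 -5.4] -0.2 tilt fix deg [0.32 0.37 0.  ]
```

jog_arm(
  targets="-1.5 0 -3 0.2 0.2 0 1;-0.5 0 -3 0.1 0.1 0 1;0 0 0 0 0 0 1;0 0 0 0 0 0 0.5;0 0 0 0 0 0 -1;0 0 0 0 0 0 -1;0 0 0 0 0 0 -1;0 0 0 0 0 0 -1;0 0 0 0 0 0 -1",
  force=40,
)

```text
time: 32.03
eef_pos: [0.4486, -0.2044, 0.0061]
tcp_rot: [-0.019, 1.0, -0.002, 0.003]
contact_force: [-0.1, -0.2, -0.4]
opening: 0.646
```

```bash
python3 go.py 446.4 -202 90 -178
```

```text
t 32.03 p [ 448.6 -204.4    6.1] psi -177.8 z [ 0.006 -0.004 -1.   ] F [-0.1 -0.2 -0.4] op 0.646 q6 -129
need [-2.2  2.4 83.9] -0.2 tilt fix deg [0.22 0.34 0.  ]
```

jog_arm(
  targets="0 0 8 0 0 0 -1;0 0 20 0 0 0 -1;0 0 30 0 0 0 -1;10 4 30 0 0 0.5 -1;25 11 10 0 0 0.5 -1;32 13 0 0 0 0.5 -1;32 13 0 0 0 0.5 -1;32 13 0 0 0 0.5 -1;32 13 0 0 0 0.5 -1;25 11 0 0 0 0 -1",
)

```text
time: 32.87
eef_pos: [0.6376, -0.1222, 0.1133]
tcp_rot: [-0.043, 0.999, -0.001, 0.002]
contact_force: [-0.1, -0.5, 0.3]
opening: 0.646
```

```bash
python3 go.py 659 -115.3 60 -174.4
```

```text
t 32.87 p [ 637.6 -122.2  113.3] psi -175.1 z [ 0.003 -0.002 -1.   ] F [-0.1 -0.5  0.3] op 0.646 q6 -115
need [ 21.4   6.9 -53.3] 0.7 tilt fix deg [0.09 0.2  0.  ]
```

jog_arm(
  targets="10 3 -5 0 0 0.5 -1;7 2 -12 0 0 0 -1;2 1 -15 0 0 0 -1;0 0 -10 0 0 0 -1;0 0 0 0 0 0 -1;0 0 0 0 0 0 -1",
)

```text
time: 33.37
eef_pos: [0.662, -0.1122, 0.0711]
tcp_rot: [-0.05, 0.999, -0.001, 0.003]
contact_force: [-0.0, -0.1, 0.2]
opening: 0.646
```

```bash
python3 go.py 659 -115.3 15 -174.4
```

```text
t 33.37 p [ 662.  -112.2   71.1] psi -174.2 z [ 0.007 -0.002 -1.   ] F [-0.  -0.1  0.2] op 0.646 q6 -114
need [ -3.   -3.1 -56.1] -0.2 tilt fix deg [0.11 0.4  0.  ]
```

jog_arm(
  targets="-1 -2 -10 0 0 -0.1 -1;-1 -1 -12 0 0 0 -1;0 0 -12 0 0 0 -1;0 0 -10 0 0 0 -1;0 0 0 0 0 0 -1;0 0 0 0 0 0 -1",
)

```text
time: 33.87
eef_pos: [0.6569, -0.1172, 0.0225]
tcp_rot: [-0.048, 0.999, -0.001, 0.002]
contact_force: [0.6, 0.3, 0.1]
opening: 0.651
```

```bash
python3 go.py 659 -115.3 15 -174.4
```

```text
t 33.87 p [ 656.9 -117.2   22.5] psi -174.5 z [ 0.005 -0.002 -1.   ] F [0.6 0.3 0.1] op 0.651 q6 -114
need [ 2.1  1.9 -7.5] 0.1 tilt fix deg [0.09 0.28 0.  ]
```

jog_arm(
  targets="1.5 1 -3 0 0 0 -1;0.5 1 -3 0 0 0 -1;0 0 -1 0 0 0 -1;0 0 0 0 0 0 -1",
)

```text
time: 34.2
eef_pos: [0.6596, -0.1151, 0.0153]
tcp_rot: [-0.048, 0.999, -0.001, 0.003]
contact_force: [-0.3, -0.5, -1.0]
opening: 0.64
```

```bash
python3 go.py 652 -115.3 14.3 -174.4;python3 - <<'E'
from plant import *
import cv2
a=read_camera("side")["pixels"][130:230,230:330]
cv2.imwrite("pics/p10.png",cv2.resize(a,(700,700),interpolation=2)[100:])
E
```

```text
t 34.2 p [ 659.6 -115.1   15.3] psi -174.5 z [ 0.006 -0.002 -1.   ] F [-0.3 -0.5 -1. ] op 0.64 q6 -114
need [-7.6 -0.2 -1. ] 0.1 tilt fix deg [0.1  0.33 0.  ]
```

View pics/p10.png

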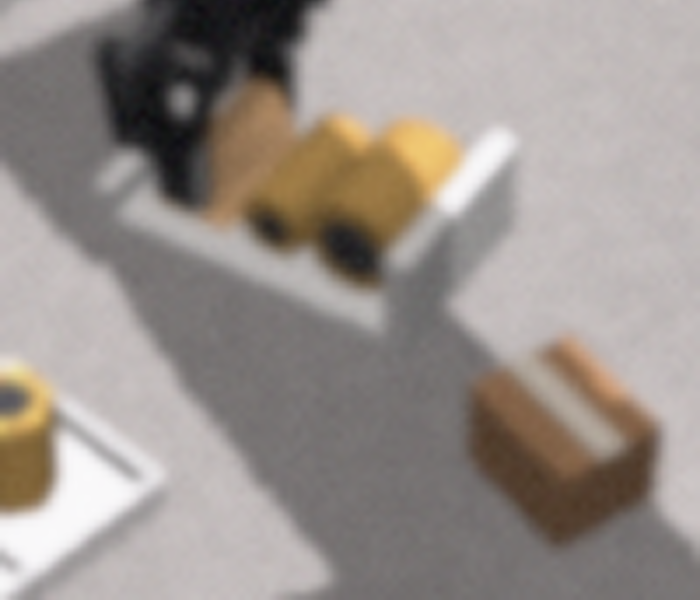

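Lower onto the bed and slide to the slim roller.

jog_arm(
  targets="-2 -0.2 -0.6 0 0 0 -1;-2 -0.2 -0.4 0 0 0 -1;-1.5 -0.1 -0.2 0 0 0 -1",
)

```text
time: 34.5
eef_pos: [0.6549, -0.1157, 0.0153]
tcp_rot: [-0.048, 0.999, -0.001, 0.004]
contact_force: [0.7, -0.5, -0.8]
opening: 0.646
```

```bash
python3 go.py 651.5 -115.5 14.1 -174.4
```

```text
t 34.5 p [ 654.9 -115.7   15.3] psi -174.5 z [ 0.008 -0.003 -1.   ] F [ 0.7 -0.5 -0.8] op 0.646 q6 -114
need [-3.4  0.2 -1.2] 0.1 tilt fix deg [0.15 0.47 0.  ]
```

jog_arm(
  targets="-1 0 -1 0 0.1 0 -1;-1 0 -1 0 0 0 -1;-1 0 -0.5 0 0 0 -1",
)

```text
time: 34.75
eef_pos: [0.6516, -0.1159, 0.0133]
tcp_rot: [-0.048, 0.999, -0.002, 0.004]
contact_force: [-0.0, -1.1, 1.5]
opening: 0.643
```

```bash
python3 go.py 651.5 -115.5 14.1 -174.4
```

```text
t 34.75 p [ 651.6 -115.9   13.3] psi -174.5 z [ 0.007 -0.003 -1.   ] F [-0.  -1.1  1.5] op 0.643 q6 -114
need [-0.1  0.4  0.8] 0.1 tilt fix deg [0.17 0.41 0.  ]
```

jog_arm(
  targets="-1 0 0 0 0 0 -1;-1 0 0 0 0 0 -1",
)

```text
time: 34.92
eef_pos: [0.6499, -0.116, 0.0135]
tcp_rot: [-0.048, 0.999, -0.002, 0.004]
contact_force: [2.7, -0.1, -1.6]
opening: 0.644
```

```bash
python3 go.py 651.5 -115.5 14.1 -174.4
```

```text
t 34.92 p [ 649.9 -116.    13.5] psi -174.5 z [ 0.009 -0.003 -1.   ] F [ 2.7 -0.1 -1.6] op 0.644 q6 -114
need [1.6 0.5 0.6] 0.1 tilt fix deg [0.18 0.5  0.  ]
```

jog_arm(
  targets="-0.7 0 0 0 0.1 0 -1;-0.7 0 0 0 0 0 -1",
)

```text
time: 35.08
eef_pos: [0.65, -0.116, 0.0137]
tcp_rot: [-0.048, 0.999, -0.002, 0.006]
contact_force: [2.4, 0.4, -2.2]
opening: 0.645
```

```bash
python3 go.py 651.5 -115.5 14.1 -174.4;python3 - <<'E'
from plant import *
import cv2
a=read_camera("side")["pixels"][130:230,230:330]
cv2.imwrite("pics/p11.png",cv2.resize(a,(700,700),interpolation=2)[100:])
E
```

```text
t 35.08 p [ 650.  -116.    13.7] psi -174.5 z [ 0.012 -0.004 -1.   ] F [ 2.4  0.4 -2.2] op 0.645 q6 -114
need [1.5 0.5 0.4] 0.1 tilt fix deg [0.21 0.68 0.  ]
```

View pics/p11.png

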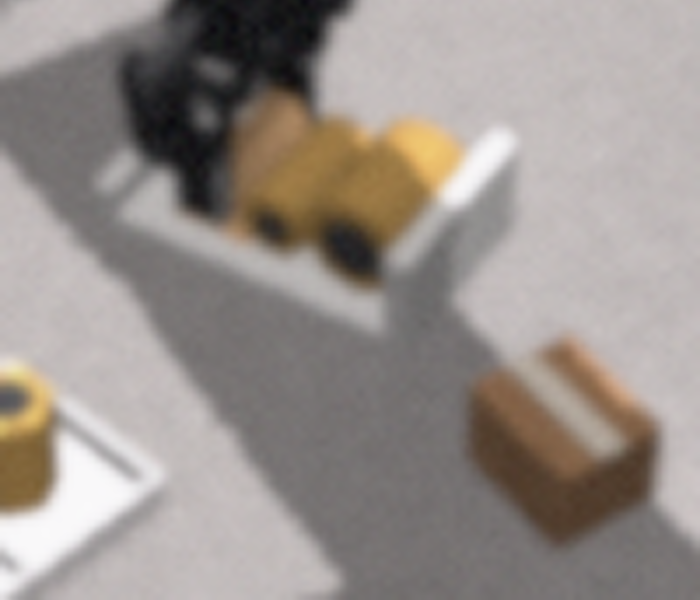

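jog_arm(
  targets="-0.4 0 0 0 0.3 0 -1;-0.3 0 -0.3 0 0 0 -1;0 0 0 0 0 0 0.3;0 0 0 0 0 0 0.4;0 0 0 0 0 0 0.5;0 0 0 0 0 0 0.6;0 0 0 0 0 0 0.8;0 0 0 0 0 0 1",
)

```text
time: 35.8
eef_pos: [0.6474, -0.1161, 0.0135]
tcp_rot: [-0.048, 0.999, -0.002, 0.0]
contact_force: [-0.0, 0.5, 0.1]
opening: 0.994
```

```bash
python3 go.py 651.5 -115.5 14.1 -174.4
```

```text
t 35.8 p [ 647.4 -116.1   13.5] psi -174.5 z [ 0.    -0.003 -1.   ] F [-0.   0.5  0.1] op 0.994 q6 -114
need [4.1 0.6 0.6] 0.1 tilt fix deg [0.19 0.02 0.  ]
```

Lift, then retreat sideways so the cameras can see.

jog_arm(
  targets="0 0 6 0 0 0 1;0 0 12 0 0 0 1;0 0 25 0 0 0 1;0 0 30 0 0 0 1;0 0 35 0 0 0 1;-10 -25 20 0 0 0 1;-15 -38 10 0 0 0 1;-15 -38 0 0 0 0 1;-15 -38 0 0 0 0 1;-15 -38 0 0 0 0 1",
)

```text
time: 36.63
eef_pos: [0.5761, -0.2905, 0.1695]
tcp_rot: [-0.055, 0.998, -0.004, 0.003]
contact_force: [1.6, -0.4, -0.1]
opening: 0.999
```

jog_arm(
  targets="-15 -38 0 0 0 0 1;-15 -38 0 0 0 0 1;-15 -38 0 0 0 0 1;-15 -38 0 0 0 0 1;-10 -20 0 0 0 0 1;0 0 0 0 0 0 1;0 0 0 0 0 0 1;0 0 0 0 0 0 1",
)

```text
time: 37.3
eef_pos: [0.4994, -0.4758, 0.1834]
tcp_rot: [-0.05, 0.999, -0.011, 0.007]
contact_force: [-0.6, 1.2, -0.2]
opening: 0.998
```

```bash
python3 go.py; python3 - <<'E'
from plant import *
import cv2,pickle
o={n:read_camera(n) for n in("side","top")}
pickle.dump(o,open("o4.pkl","wb"))
for n in o: cv2.imwrite(f"pics/{n}9.png",o[n]["pixels"])
a=o["side"]["pixels"][140:240,230:330];b=o["top"]["pixels"][145:225,190:350]
cv2.imwrite("pics/z1.png",cv2.resize(a,(600,600),interpolation=2))
cv2.imwrite("pics/z2.png",cv2.resize(b,(800,400),interpolation=2))
from tray import *
d=np.pi/180
for n in ("side","top"):
    r=o[n]
    for nm,p,z in (("fat_roller",(.587,-.122,95.7*d),.008),("slim_roller",(.622,-.119,95.7*d),.008),("chock",(.649,-.116,5.7*d),.008),("thumb_turn",(.629,.1256,-20*d),.004),("hex_coupling",(.6215,.0545,25*d),.004)):
        q,f=fit([r],nm,p,z0=z,pad=2);print(n,nm,np.round(q[:2]*1000,1),round(q[2]/d,1),round(f,3))
E
```

```text
t 37.3 p [ 499.4 -475.8  183.4] psi -174.2 z [ 0.015 -0.021 -1.   ] F [-0.6  1.2 -0.2] op 0.998 q6 -148
side fat_roller [ 604.9 -127.4] 45.1 0.13
side slim_roller [ 624.5 -118.6] 54.4 0.268
side chock [ 640.2 -117.7] -2.1 0.17
side thumb_turn [628.4 126.7] -29.1 0.07
side hex_coupling [621.8  54.2] 42.3 0.044
top fat_roller [ 593. -123.] 92.3 0.059
top slim_roller [ 623.8 -118.6] 77.7 0.259
top chock [ 645.1 -117. ] 5.9 0.095
top thumb_turn [629.7 127.7] -19.9 0.037
top hex_coupling [624.8  56.4] 20.2 0.058
```

View pics/z1.png

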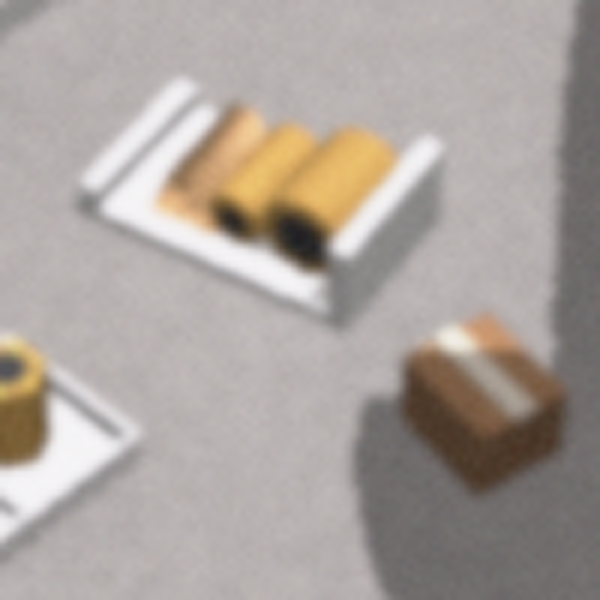

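View pics/z2.png

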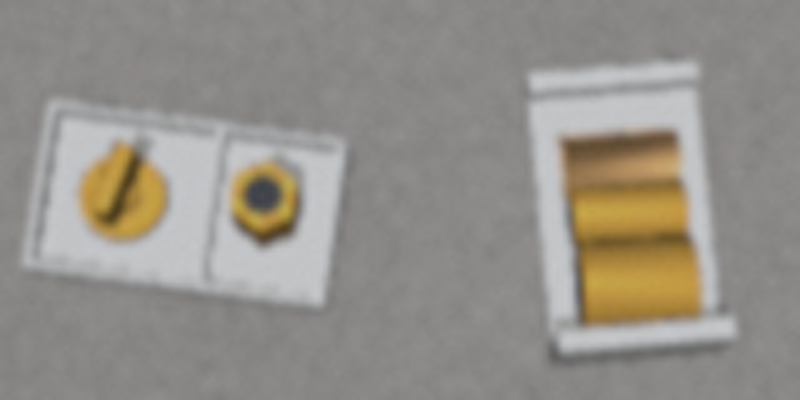

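View pics/top9.png

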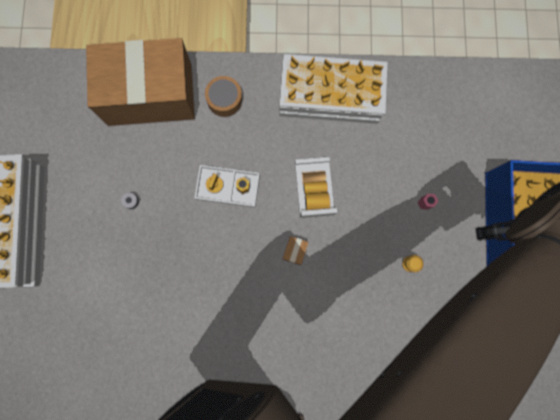

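```bash
python3 - <<'E'
from ov import *
from tray import tfit
import pickle
o=pickle.load(open("o4.pkl","rb"));d=np.pi/180
for n,roi,t in (("side",(235,145,315,215),(.6235,-.1183,6.0*d)),("top",(285,145,350,222),(.6255,-.119,5.6*d))):
    c,s=np.cos(t[2]),np.sin(t[2])
    L=lambda x,y,a=0:(t[0]+(c*x-s*y)/1000,t[1]+(s*x+c*y)/1000,t[2]+a,.008)
    it=[("roller_tray",t),("fat_roller",L(-39.5,-.5,np.pi/2)),("slim_roller",L(-3.2,-.5,np.pi/2)),("chock",L(24.4,-.5))]
    overlay(o[n],it,f"pics/f_{n}.png",roi,7)
E
```

```text
(no output)
```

View pics/f_side.png

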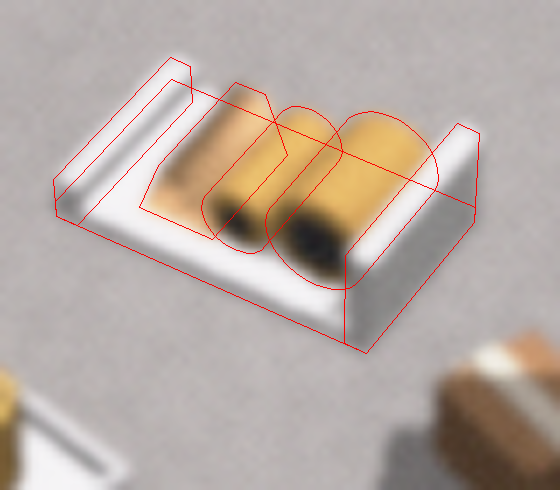

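View pics/f_top.png

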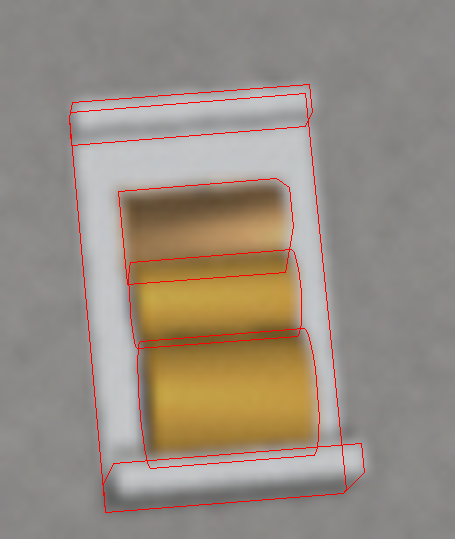

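```bash
python3 -c "
from plant import *
print(sign_off())"
```

```text
the job is handed in; nothing more can be done
None
```

Both kits are made up and the job is handed in. It took about 37 s of the 144 s, and the wrist force I read stayed below about 15 N.

**What I did**
- **Bay tray (done first):** the brass hexagonal coupling is upright in the small bay and the thumb-turn is upright in the large bay. I left the pink look-alike alone.
- **Roller tray:** I gripped each piece by its ends. The fat roller was slid against the tall stop until I felt it touch (9 N). The slim roller was then slid against the fat one (about 3 N). Last, the chock was slid against the slim roller, wide side down (about 2.5 N).

**Last checks**
- **Pictures:** in both cameras the row is tight and parallel to the stop, and the coupling and thumb-turn stand near the middle of their bays. The door knob, carton and washers appear where they were, and the gripper was well clear.
- **Centring:** the fat roller measures about 1 mm to one side of the tray's centre line; the slim roller and chock are within about 1 mm of it.

**What disagreed**
- **Cameras:** the two cameras differ from each other by about 2 mm along x. I averaged them and relied on touch for the closeness of the row.
- **Roller spacing:** by arm readings, the two roller axes sit about 34.4 mm apart, where touching should give 36.3 mm. I put that down to how the rollers sat in the grip, since contact was felt and no gap shows.
- **Final fits:** most of the single-piece outline fits on the roller row gave poor results because the pieces adjoin or hide one another. For the row I relied on drawing the expected outlines over the pictures, which matched to about 1–2 pixels.

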